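# Clear the comb-saw jig, set its template on the pins and screw it down

### The job

Set up the sawing jig for the next job: first clear up by hanging every tote and every tin with a handle that stands about by that handle on a hook of the rack. Then slide the template plate along the jig bed until its holes drop fully over the two pins and it lies flat, turn both captive screws clockwise to their stops with the slotted key, so that their tabs hold the plate (do not turn them with the fingers), and hang the key back on a free hook. Leave the other things on the bench alone.

Things in the scene. Friction and masses are not known exactly. Their poses are not given: they have to be found in the camera images.
- bed: Jig bed, a fixed dark wooden board 210 (x) x 310 (y) x 16 mm thick. Origin: centre of its underside. On its +y half two wooden rails run along y (at x = -40 and +40, 14 wide, 11 high, from y = -13 to +150). On its -y half stand two steel pins and, outside them, two captive screws (at x = -82 and +82, y = -85).
- pin_a (a point): Foot of locating pin A on the board's surface (bed x -46, y -125, 16 mm above the bench), axes as the bed's. The pin is 10 mm in diameter, 10.5 high; its upper 4.5 mm tapers to 5 mm; its top lies 0.5 mm below the rails' tops.
- pin_b (a point): Foot of locating pin B, like pin A, at bed x +46, y -125 mm.
- home (a point): Point on the board's surface (bed x 0, y -85 mm) where the plate's origin lies when the plate is home; axes as the bed's. The plate slides to the bed's -y to get here.
- plate: Template: plywood plate 120 (x) x 130 (y) x 8 mm, 0.2 to 0.33 kg. Origin: centre of its underside, z up. Two through holes of 14 mm at x = -46 and +46, y = -40 go over pins A and B. Dark grip bar on its middle, 22 (x) x 60 (y) x 34 mm high. Starts flat on the rails, turned like the bed within 0.06 rad; home, it lies on the board, 11 mm lower, pins 2.5 mm proud of it.
- screw_near (a joint): Angle (rad) of the captive screw at the bed's -x side. 0: its tab points along the bed's +y, clear of the plate (starts at 0 to 0.2). It turns clockwise seen from above to a stop at 1.5, tab to the bed's +x over the plate's edge (4.5 mm above a seated plate). Takes 0.04 N m, stays where left.
- screw_far (a joint): The same for the screw at the bed's +x side. 0: tab along the bed's -y; clockwise seen from above to the stop at 1.5, tab to the bed's -x over the plate's edge.
- screw_near_head (a point): Centre of the top of the near screw's head, on its axis, 46.5 mm above the bench. The head is a steel bar 34 mm long (along this point's y, which turns with the screw), 10 wide, 13 high. Under it is the flat tab, 5 mm thick, 14 wide, reaching 36 mm from the axis to one side along y.
- screw_far_head (a point): The same for the far screw.
- key: Screw key, upright, 141 mm, 0.14 to 0.24 kg. Origin: middle of its lower end. Steel socket below (36 x 25 mm) with a slot along x, 15 wide, 14 deep, open below and at both ends, to go over a screw's bar head (bar along key x). On top a wooden grip 24 (x) x 44 (y) x 36 (z), underside 105 above the origin; below it a window 31 wide, 52 high, open along x. Hangs on hook 3 at first.
- hook0 (a point): Hook 0 of the fixed dark wood rack: top of its level bar at mid-length, 150 mm above the bench, 50 in front of the post (170 high). Axes: z up, hooks point to -x (to the robot), hooks 0 to 3 follow along +y, 110 apart. The bar is 8 mm thick and level from 39 mm behind to 35 in front of this point, then turns up: tip 51 in front, its top 20 mm above the bar's.
- hook1 (a point): The same point of hook 1. A hung thing's grip rests on the bar between upturned tip and post, the thing's x along the rack's x. The rack's foot board (18 mm high) reaches 75 mm in front of this point.
- hook2 (a point): The same point of hook 2.
- hook3 (a point): The same point of hook 3; the key hangs here at first.
- tote_a: Open wooden tote box of blocks, 56 (x) x 78 (y) x 45 mm, 0.12 to 0.21 kg. Upright handle: two thin rods carry a wooden grip 24 (x) x 44 (y) x 36 mm (z), its underside 100 mm above the origin. The window under the grip is open along x, 55 high, 30 wide at its top, wider below. Origin: centre of the underside, z up. May be absent (None). Starts on the bed, in the plate's way.
- tote_b: Open wooden tote box of blocks, 56 (x) x 78 (y) x 45 mm, 0.12 to 0.21 kg. Upright handle: two thin rods carry a wooden grip 24 (x) x 44 (y) x 36 mm (z), its underside 100 mm above the origin. The window under the grip is open along x, 55 high, 30 wide at its top, wider below. Origin: centre of the underside, z up. May be absent (None).
- tote_c: Round metal tin with a cork top, 76 mm across, 45 high, 0.12 to 0.21 kg. Upright handle: two thin rods carry a wooden grip 24 (x) x 44 (y) x 36 mm (z), its underside 99 mm above the origin. The window under the grip is open along x, 55 high, 30 wide at its top, wider below. Origin: centre of the underside, z up. May be absent (None).
- tote_d: Round metal tin with a cork top, 76 mm across, 45 high, 0.12 to 0.21 kg. Upright handle: two thin rods carry a wooden grip 24 (x) x 44 (y) x 36 mm (z), its underside 99 mm above the origin. The window under the grip is open along x, 55 high, 30 wide at its top, wider below. Origin: centre of the underside, z up. May be absent (None).
- glue: bystander, leave it alone: white glue bottle, 130 mm; origin at the underside's centre
- mallet: bystander, leave it alone: wooden mallet, 240 mm; origin at the underside's centre
- offcut: bystander, leave it alone: wood offcut, 70 x 40 x 30 mm; origin at the underside's centre
- blank: bystander, leave it alone: thin wood blank, 150 x 60 x 9 mm; origin at the underside's centre
- dust_brush: bystander, leave it alone: bench brush, 200 mm; origin at the underside's centre
- block_plane: bystander, leave it alone: wooden hand plane, 170 mm; origin at the underside's centre
Things that resemble listed ones, but are neither listed nor needed, are in the scene too. Leave any yellow look-alike of the tote_d alone.

How it is judged:
By the outcome, as a careful person would: the job done as asked, in the order asked, and still so for the second after the job is handed in, with the robot touching nothing.
Of tote_a, tote_b, tote_c, tote_d only 2 to 3 are there at a start; the rules pass over those that are not, and their reading is None.
At some moment in a run one of plate, tote_a, tote_b, tote_c, tote_d may be knocked a few centimetres aside while the robot is not near it.
It also fails if it takes over 200 s, if anything falls off the work surface, if the arm or the gripper's body presses on something with over 40 N, if the wrist force passes 120 N, or if a joint passes its speed limit or range.

### The arm

A 6-joint arm with a two-finger parallel gripper is mounted at the origin on the work surface. World frame = base frame: x ahead of the robot, y to its left, z up, the work surface at z = 0. Lengths are in mm, angles in rad, forces in N, time in s.
With the tool pointing down it reaches from about 350 to 875 mm from the base axis. Payload 4.2 kg.
Tool frame: the origin (TCP) lies midway between the tips of the shut fingers; the grasp point (between the pads) lies 19 mm behind it; z points along the fingers, y is the direction in which the jaws open and shut (so a half turn about z gives the same grasp; the last joint's range is limited). The gripper opens to 85 mm and grips with 20 to 120 N. Pads are 22 mm wide; open, the fingers measure 114 mm over their backs; the gripper's body (76 mm by 85 mm) begins 54 mm behind the grasp point. The pads swing forward as they close: fully open they stand 13 mm farther back than shut.
Start: joints at [1.464, 0.385, 0.008, 0, -1.194, -0.259], TCP at [223.527, 583.639, 210.112] pointing down, gripper open.
Joint ranges: [-3.14, 3.14], [-1.21, 2.06], [-1.07, 1.41], [-3.16, 2.05], [-2.99, -0.16], [-3.1, 3.1]. Speed limits (rad/s): [2.79, 2.79, 3.14, 3.14, 3.14, 3.14].

### API

Orientations are given as a unit quaternion [x, y, z, w].
In Python, from bench import arm gives the robot as it stands.
- The arm moves only by the tool servo_tool, never from a script. Its argument "rows" is a list of rows, each an object of numbers: "fingers": the finger opening in cm, from 0 to 8.54; "x", "y", "z": the shift along the tool's x, y, z in cm; "turn": the turn about the tool's z in degrees. A call has 1 to 10 rows; each row shifts and turns the commanded pose from where the row before left it, along the tool's axes as they then stand; what a row does not reach is not made up. A row lasts 1/12 s, in which the tool goes at most 41.7 mm and 7.16 degrees, less where a joint would pass 70% of its speed; a pose out of reach is approached as far as the arm can. A call is refused whole if a number of a shift passes 4.17 or a number of a turn 7.16, either way. A call with a gripper value outside its range is refused whole. The fingers move at their own pace and stop on an object; the grip force is fixed at half the most. Time passes only in rows, so rows that do not move let the fingers close. It gives the time, the measured TCP pose, the force and the opening at its end, in the units of the state.
- arm.read_state(): the state, without advancing time (a new reading comes with each control period).
- arm.get_image(name): name is "scene" or "top" or "wrist"; returns (picture, depth): 400x640x3 uint8, red, green, blue; 400x640 float32, mm along the optical axis (not along the pixel's ray), 0 where there is no reading.
- arm.camera_model(name): a dict with "fx", "fy", "cx", "cy" (pixels), "pose" (4x4, takes a point from camera to world coordinates). Camera axes: x right, y down, z forward; pixel columns grow to the right and rows downward; lengths in mm; the calibration is good to about 2 mm. A picture is of the moment at which its call begins: read the wrist's pose just before it. camera_model takes no time and is no camera call; for the wrist camera it gives the pose at the moment of the call.
- arm.job_done(): hands the job in, once; it reports no verdict.
The state is a dict: "clock": time; "joints": joint angles; "joint_vel": joint speeds; "joint_efforts": joint torques, N m; "position": TCP position; "ee_rot": TCP orientation; "contact_force": force on the tool from outside, world axes, zero at the start; "wrist_torque": the same for the moment, N m; "gripper_width": finger opening in mm.
Only numpy, scipy, OpenCV 4.12 (cv2) and the standard library are available. Lean on these libraries where they do the work, as an engineer would, in place of code of your own. Each camera call takes 0.05 s, during which the arm holds its last target.

## Working session

There is one attempt and no reset: what is moved stays moved. The work goes in short steps, Python scripts to look and compute and a tool call to move; the robot and the scene stay as the last step left them, time stands still between calls to the robot, and variables do not carry over. Pictures are saved under pics/ and viewed, and the job is handed in when it is done.

Besides the shell and the picture viewer there is one more tool, called as a command line: name --argument value ..., lists and objects as JSON in quotes. servo_tool: Moves the arm, as the interface text tells. Its arguments: {"type":"object","properties":{"rows":{"type":"array","items":{"type":"object","properties":{"fingers":{"type":"number"},"x":{"type":"number"},"y":{"type":"number"},"z":{"type":"number"},"turn":{"type":"number"}}}}},"required":["rows"]}

```bash
ls; mkdir -p pics
python3 - <<'E'
from bench import arm
import cv2,numpy as np
s=arm.read_state();print(s)
for n in ["scene","top","wrist"]:
    im,d=arm.get_image(n);m=arm.camera_model(n)
    cv2.imwrite(f"pics/{n}0.png",im[:,:,::-1]);np.savez(f"pics/{n}0.npz",im=im,d=d,**{k:m[k] for k in m})
    print(n,m)
E
```

```text
pics
{'clock': 0.0, 'joints': array([ 1.46359812e+00,  3.85571012e-01,  6.64862603e-03, -5.29164057e-04,
       -1.19399792e+00, -2.58597942e-01]), 'joint_vel': array([ 0.00017918, -0.00209237,  0.00202682, -0.00105785, -0.00115814,
       -0.00026571]), 'joint_efforts': array([-7.71944688e-04, -3.92284584e+01,  1.88400686e+01,  4.18613300e+00,
       -4.67093647e-03, -9.52394217e-07]), 'position': array([223.31010072, 583.07716084, 209.01735306]), 'ee_rot': array([ 9.83302378e-01, -1.81975947e-01, -1.64897522e-04,  1.07754473e-03]), 'contact_force': array([-0.41451836,  0.32071138,  0.23983779]), 'wrist_torque': array([-0.0318414 ,  0.02232224,  0.04998392]), 'gripper_width': 85.47882936905572}
scene {'fx': 410.93073113737654, 'fy': 410.93073113737654, 'cx': 315.1306553119429, 'cy': 200.69882981579622, 'pose': array([[-8.06484886e-01,  5.07161421e-01, -3.03923383e-01,
         9.14648096e+02],
       [ 5.91156075e-01,  6.82275529e-01, -4.30156480e-01,
         5.67321951e+02],
       [-1.07992847e-02, -5.26580854e-01, -8.50056457e-01,
         1.27184131e+03],
       [ 0.00000000e+0
[... 281 characters left out ...]
95396e-01,  2.45856760e-02, -2.15841737e-03,
         8.40626429e+00],
       [ 6.23739518e-04, -6.22590222e-02, -9.98059830e-01,
         1.85462630e+03],
       [ 0.00000000e+00,  0.00000000e+00,  0.00000000e+00,
         1.00000000e+00]])}
wrist {'fx': 347.51817215756734, 'fy': 347.51817215756734, 'cx': 316.701053831623, 'cy': 201.0725587022203, 'pose': array([[-3.57784623e-01, -8.95806392e-01, -2.63668488e-01,
         2.90448801e+02],
       [-9.33803080e-01,  3.43650017e-01,  9.95814904e-02,
         5.58066088e+02],
       [ 1.40394487e-03,  2.81843173e-01, -9.59459460e-01,
         3.72732646e+02],
       [ 0.00000000e+00,  0.00000000e+00,  0.00000000e+00,
         1.00000000e+00]])}
```

View pics/scene0.png

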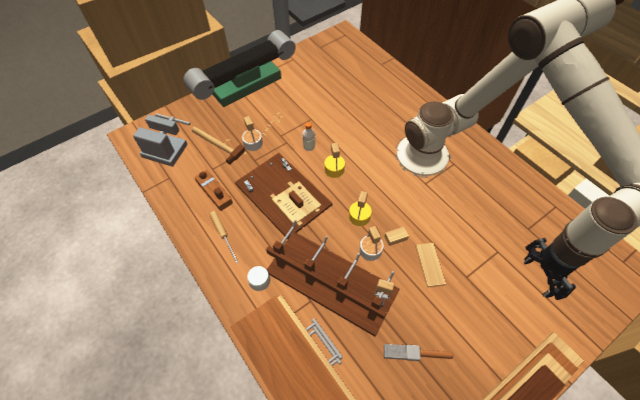

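View pics/top0.png

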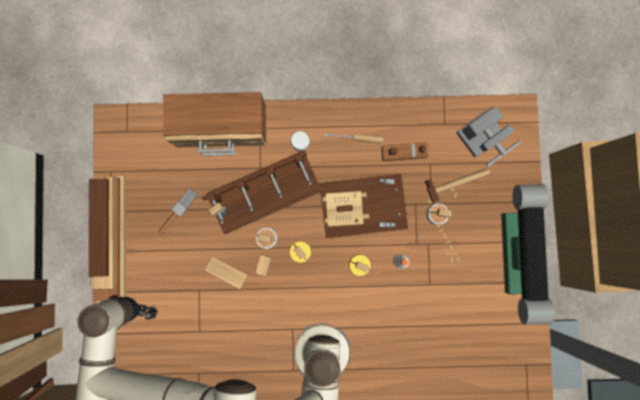

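View pics/wrist0.png

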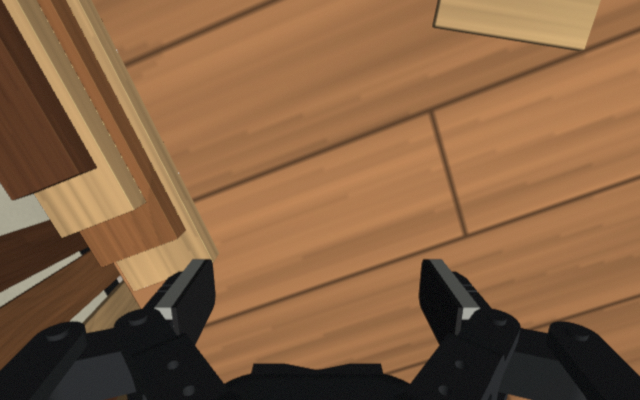

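Run:
```python
import cv2
s=cv2.imread('pics/scene0.png');t=cv2.imread('pics/top0.png')
cv2.imwrite('pics/c1.png',cv2.resize(s[110:335,190:450],None,fx=3,fy=2.6,interpolation=cv2.INTER_CUBIC))
cv2.imwrite('pics/c2.png',cv2.resize(t[120:290,200:460],None,fx=3,fy=3,interpolation=cv2.INTER_CUBIC))
```

```text
(no output)
```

View pics/c1.png

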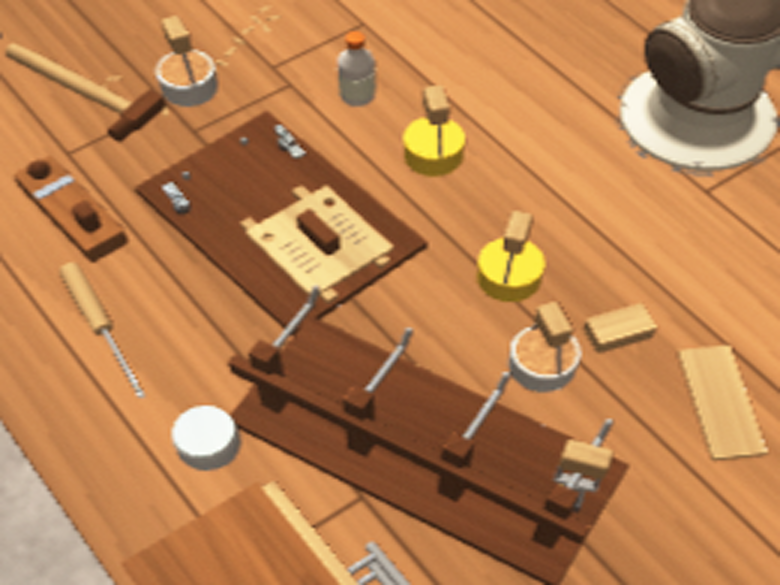

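View pics/c2.png

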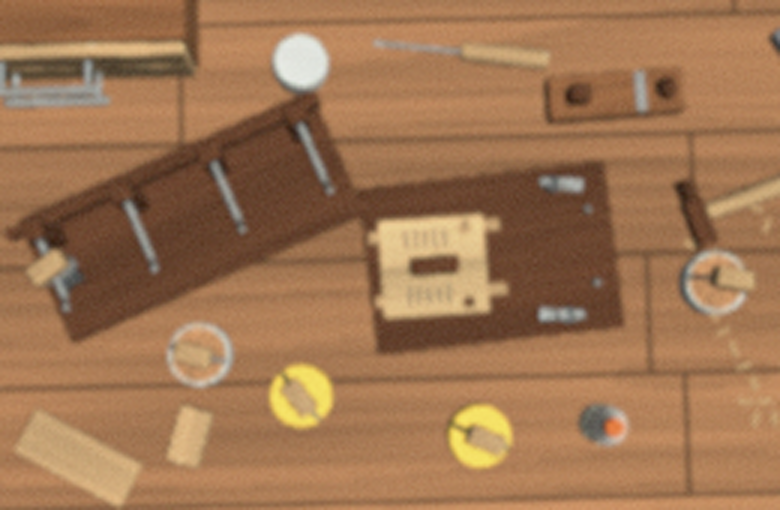

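```bash
cat > h.py <<'E'
import numpy as np,cv2
def load(n):
    z=np.load(f'pics/{n}.npz');return {k:z[k] for k in z.files}
def snap(name,tag):
    from bench import arm
    m=arm.camera_model(name);im,d=arm.get_image(name)
    cv2.imwrite(f"pics/{tag}.png",im[:,:,::-1]);np.savez(f"pics/{tag}.npz",im=im,d=d,**m)
    return load(tag)
def cloud(s):
    v,u=np.mgrid[0:s['d'].shape[0],0:s['d'].shape[1]];d=s['d']
    p=np.stack([(u-s['cx'])/s['fx']*d,(v-s['cy'])/s['fy']*d,d,np.ones_like(d)],-1)
    P=(p@s['pose'].T)[...,:3];P[d==0]=np.nan;return P
def plane(s,uv,z):
    uv=np.atleast_2d(uv).astype(float)
    r=np.c_[(uv[:,0]-s['cx'])/s['fx'],(uv[:,1]-s['cy'])/s['fy'],np.ones(len(uv))]@s['pose'][:3,:3].T
    o=s['pose'][:3,3];t=(z-o[2])/r[:,2];return o+r*t[:,None]
def proj(s,P):
    P=np.atleast_2d(P);q=(P-s['pose'][:3,3])@s['pose'][:3,:3]
    return np.c_[q[:,0]/q[:,2]*s['fx']+s['cx'],q[:,1]/q[:,2]*s['fy']+s['cy']]
def yaw(q):
    from scipy.spatial.transform import Rotation as R
    x=R.from_quat(q).as_matrix()[:,0];return np.arctan2(x[1],x[0])
def go(P,psi=None,q=None):
    """print shift in tool cm (x,y,z) and turn deg from measured pose to world mm P, yaw psi"""
    from bench import arm
    from scipy.spatial.transform import Rotation as R
    s=arm.read_state();Rm=R.from_quat(s['ee_rot']).as_matrix()
    d=Rm.T@(np.array(P)-s['position'])/10
    print('clock %.2f pos %s yaw %.4f w %.1f f %s'%(s['clock'],s['position'].round(1),yaw(s['ee_rot']),s['gripper_width'],s['contact_force'].round(1)))
    print('shift cm',d.round(2), '' if psi is None else 'turn deg %.2f'%-np.degrees((psi-yaw(s['ee_rot'])+np.pi/2)%np.pi-np.pi/2), 'tilt', Rm[:,2].round(4))
def rect(P,mask):
    """min-area rect of world xy points of mask"""
    pts=P[mask][:,:2];pts=pts[~np.isnan(pts[:,0])].astype(np.float32)
    r=cv2.minAreaRect(pts);return r
E
python3 - <<'E'
from h import *
s=load('top0');P=cloud(s);H=P[...,2]
for u,v in [(266,238),(439,213),(300,252),(360,265),(300,140),(344,208),(390,182),(388,226),(218,208),(330,230)]:
    print(u,v,P[v,u].round(0), H[v-8:v+9:2,u-8:u+9:2].round(0).max())
# grips
for u,v in [(266,238),(439,213),(300,252),(360,265)]:
    m=np.zeros(H.shape,bool);m[v-16:v+16,u-16:u+16]=1;m&=(H>118)&(H<150)
    print(u,v,m.sum(),rect(P,m),np.nanmedian(H[m]) if m.any() else 0)
E
```

```text
266 238 [425. 184. 135.] 144.0
439 213 [ 497. -421.  135.] 138.0
300 252 [374.  67. 136.] 141.0
360 265 [ 324. -140.  140.] nan
300 140 [784.  60.  48.] nan
344 208 [527. -94.  72.] 76.0
390 182 [ 621. -270.   32.] 50.0
388 226 [ 458. -255.   44.] 57.0
218 208 [531. 340. 182.] nan
330 230 [449. -43.   8.] nan
266 238 86 ((425.1134948730469, 194.4940185546875), (43.893836975097656, 23.12533950805664), 74.87464904785156) 133.26949885005956
439 213 94 ((497.6154479980469, -439.5365905761719), (44.678016662597656, 23.882837295532227), 78.15542602539062) 132.52667110820346
300 252 86 ((370.98455810546875, 70.9809341430664), (43.36126708984375, 23.302326202392578), 37.158199310302734) 133.51573965597095
360 265 89 ((317.04736328125, -145.5189666748047), (44.38288879394531, 23.68271255493164), 64.98438262939453) 133.89977610418578
```

Run:
```python
from h import *
s=load('top0');P=cloud(s);H=P[...,2];im=s['im']
reg=np.zeros(H.shape,bool);reg[145:240,195:325]=1
m=reg&(H>135)&(H<200)
n,l,st,c=cv2.connectedComponentsWithStats(m.astype(np.uint8))
for i in range(1,n):
    if st[i,4]>3: print(st[i],P[l==i].mean(0).round(0),rect(P,l==i),np.nanmax(H[l==i]).round())
# bed: dark mask at H 10..22
reg=np.zeros(H.shape,bool);reg[165:245,315:415]=1
m=reg&(im.max(2)<120)&(H<25)&(H>8)
print('bed',rect(P,m),m.sum())
# plate top 35
m=reg&(H>28)&(H<42)&(im[...,0]>150);print('plate',rect(P,m),m.sum())
m=reg&(H>60);print('bar',rect(P,m),m.sum())
```

```text
[196 145   6   8  18] [743. 413. 138.] ((743.6650390625, 416.007568359375), (24.460834503173828, 17.006723403930664), 11.722591400146484) 141.0
[203 149  15   4  29] [737. 371. 139.] ((737.6835327148438, 374.80419921875), (9.5704345703125, 50.285484313964844), 1.6102961301803589) 143.0
[219 149   6   3   8] [738. 333. 138.] ((738.7351684570312, 333.7509765625), (18.680437088012695, 6.214840412139893), 75.89707946777344) 142.0
[225 148   8   4  19] [738. 308. 139.] ((738.4766845703125, 309.5907287597656), (25.49214744567871, 10.653855323791504), 87.06434631347656) 147.0
[290 152  21  33 131] [677.  57. 154.] ((659.9879150390625, 61.9867057800293), (118.58283233642578, 51.42258834838867), 11.129602432250977) 182.0
[281 160   8   5  14] [690. 116. 137.] ((690.773193359375, 115.10919952392578), (11.922996520996094, 24.137914657592773), 20.26336097717285) 143.0
[277 165   4   3   5] [676. 136. 137.] ((676.7784423828125, 135.69924926757812), (3.119755744934082, 12.552872657775879), 25.039039611816406) 141.0
[263 166  19  32 115] [630. 157. 157.] ((615.927734375, 158.86036682128906), (116.9
[... 1445 characters left out ...]
1660156), (8.906478881835938, 3.213789939880371), 31.93946075439453) 143.0
[261 236   8   4  14] [427. 191. 139.] ((426.8022766113281, 188.7285614013672), (24.440969467163086, 10.406367301940918), 88.58522033691406) 144.0
[267 238   3   2   4] [422. 176. 138.] ((421.67828369140625, 175.8607940673828), (3.0274441242218018, 7.44181489944458), 26.277873992919922) 142.0
bed ((546.1334228515625, -158.14016723632812), (226.173095703125, 327.14947509765625), 4.933568477630615) 2758
plate ((546.1380004882812, -149.8097686767578), (261.0183410644531, 166.95574951171875), 89.53948211669922) 916
bar ((526.7576904296875, -94.47736358642578), (58.194068908691406, 22.22557830810547), 89.22325897216797) 98
```

servo_tool --rows '[{"x": 4, "turn": 0}, {"x": 4}, {"x": 4, "z": -2}, {"x": 4, "z": -2}, {"x": 3, "y": 3, "z": -2}, {"x": 3, "y": 3}, {"y": 4}, {"y": 4}, {"y": 4}, {"y": 4}]'

```text
invalid input at $.rows[0]: expected keys fingers, x, y, z, turn
```

servo_tool --rows '[{"x": 2, "y": 2, "z": -2, "turn": 0, "fingers": 8.5}, {"x": 2.8, "y": 2.4, "z": -1, "turn": 0, "fingers": 8.5}, {"x": 2.8, "y": 2.4, "z": -1, "turn": 0, "fingers": 8.5}, {"x": 2.8, "y": 2.4, "z": -1, "turn": 0, "fingers": 8.5}, {"x": 2.8, "y": 2.4, "z": 0, "turn": 0, "fingers": 8.5}, {"x": 2.8, "y": 2.4, "z": 0, "turn": 0, "fingers": 8.5}, {"x": 2.8, "y": 2.4, "z": 0, "turn": 0, "fingers": 8.5}, {"x": 2.8, "y": 2.4, "z": 0, "turn": -3, "fingers": 8.5}, {"x": 2.8, "y": 2.4, "z": 0, "turn": -3, "fingers": 8.5}, {"x": 2.8, "y": 2.4, "z": 0, "turn": 0, "fingers": 8.5}]'

```text
clock: 0.98
position: [398.2, 267.0, 260.2]
ee_rot: [0.992, -0.129, -0.0, -0.0]
contact_force: [0.7, -0.3, 0.6]
gripper_width: 84.9
```

servo_tool --rows '[{"x": 2.5, "y": 2, "z": 0, "turn": 0, "fingers": 8.5}, {"x": 1.5, "y": 1, "z": 0, "turn": 0, "fingers": 8.5}, {"x": 0, "y": 0, "z": 0, "turn": 0, "fingers": 8.5}, {"x": 0, "y": 0, "z": 0, "turn": 0, "fingers": 8.5}]'

```text
clock: 1.32
position: [429.1, 228.9, 259.8]
ee_rot: [0.991, -0.131, -0.0, 0.0]
contact_force: [0.1, -1.0, 0.1]
gripper_width: 84.8
```

Run:
```python
from h import *
go([425.1,194.5,280],-.262)
s=snap('wrist','w1');P=cloud(s);H=P[...,2]
m=(H>120)&(H<145)
n,l,st,c=cv2.connectedComponentsWithStats(m.astype(np.uint8))
for i in range(1,n):
    if st[i,4]>100: print(st[i],rect(P,l==i),np.nanmedian(H[l==i]).round(1))
```

```text
clock 1.32 pos [429.1 228.9 259.8] yaw -0.2634 w 84.8 f [ 0.1 -1.   0.1]
shift cm [ 0.5   3.43 -2.02] turn deg -0.08 tilt [-6.e-04 -2.e-04 -1.e+00]
[  80    0   76   75 2201] ((590.3440551757812, 348.5461730957031), (32.83436584472656, 69.0985107421875), 42.50017547607422) 134.0
[ 46  64  31  18 183] ((571.1040649414062, 403.13116455078125), (15.082053184509277, 6.454935550689697), 26.258136749267578) 134.2
[145  85  17   9 101] ((539.5231323242188, 334.28363037109375), (3.0259995460510254, 5.8289875984191895), 78.22022247314453) 131.9
[ 332  161   52   30 1478] ((427.5614929199219, 193.23794555664062), (44.1473503112793, 23.331470489501953), 74.88482666015625) 134.4
[ 478  173   57   50 1519] ((374.17852783203125, 70.77325439453125), (43.98138427734375, 24.307451248168945), 37.8270263671875) 134.3
```

View pics/w1.png

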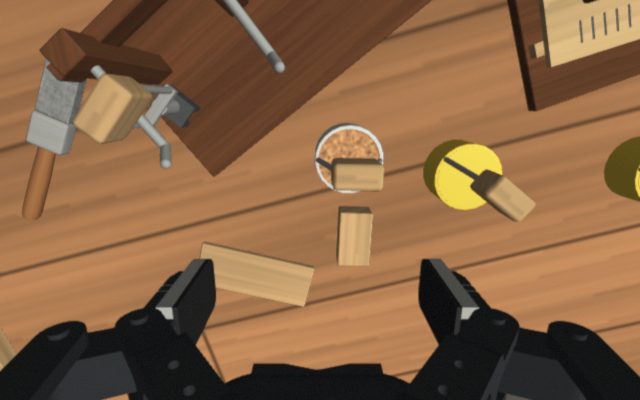

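servo_tool --rows '[{"x": 0.4, "y": 1.8, "z": 0, "turn": 0, "fingers": 8.5}, {"x": 0.4, "y": 1.7, "z": 1, "turn": 0, "fingers": 8.5}, {"x": 0, "y": 0, "z": 3, "turn": 0, "fingers": 8.5}, {"x": 0, "y": 0, "z": 3, "turn": 0, "fingers": 8.5}, {"x": 0, "y": 0, "z": 3, "turn": 0, "fingers": 8.5}, {"x": 0, "y": 0, "z": 3, "turn": 0, "fingers": 8.5}, {"x": 0, "y": 0, "z": 1.6, "turn": 0, "fingers": 8.5}, {"x": 0, "y": 0, "z": 1, "turn": 0, "fingers": 8.5}, {"x": 0, "y": 0, "z": 0, "turn": 0, "fingers": 8.5}, {"x": 0, "y": 0, "z": 0, "turn": 0, "fingers": 8.5}]'

```text
clock: 2.2
position: [427.3, 194.6, 104.0]
ee_rot: [0.992, -0.129, -0.0, 0.0]
contact_force: [-0.1, 0.6, 1.1]
gripper_width: 84.9
```

servo_tool --rows '[{"x": 0, "y": 0, "z": 0, "turn": 0, "fingers": 4}, {"x": 0, "y": 0, "z": 0, "turn": 0, "fingers": 3.5}, {"x": 0, "y": 0, "z": 0, "turn": 0, "fingers": 3.5}, {"x": 0, "y": 0, "z": 0, "turn": 0, "fingers": 3.5}, {"x": 0, "y": 0, "z": 0, "turn": 0, "fingers": 3.5}, {"x": 0, "y": 0, "z": 0, "turn": 0, "fingers": 3.5}, {"x": 0, "y": 0, "z": -0.5, "turn": 0, "fingers": 3.5}, {"x": 0, "y": 0, "z": -1, "turn": 0, "fingers": 3.5}]'

```text
clock: 2.87
position: [426.6, 193.0, 118.3]
ee_rot: [0.991, -0.131, -0.001, 0.001]
contact_force: [0.2, 0.6, -1.7]
gripper_width: 41.8
```

servo_tool --rows '[{"x": 0, "y": 0, "z": -2, "turn": 0, "fingers": 3.5}, {"x": 0, "y": 0, "z": -3, "turn": 0, "fingers": 3.5}, {"x": 0, "y": 0, "z": -3, "turn": -3, "fingers": 3.5}, {"x": 0, "y": 0, "z": -3, "turn": -5, "fingers": 3.5}, {"x": 0, "y": 0, "z": -3, "turn": -6, "fingers": 3.5}, {"x": 0, "y": 0, "z": -3, "turn": -6, "fingers": 3.5}, {"x": 0, "y": 0, "z": -1, "turn": -6, "fingers": 3.5}, {"x": 0, "y": 0, "z": 0, "turn": -6, "fingers": 3.5}, {"x": 0, "y": 0, "z": 0, "turn": -4, "fingers": 3.5}, {"x": 0, "y": 0, "z": 0, "turn": -2.3, "fingers": 3.5}]'

```text
clock: 3.7
position: [427.1, 193.6, 299.1]
ee_rot: [0.979, 0.204, -0.0, -0.0]
contact_force: [0.1, -0.3, -2.2]
gripper_width: 42.2
```

servo_tool --rows '[{"x": 0, "y": 0, "z": 0, "turn": 0, "fingers": 3.5}, {"x": 0, "y": 0, "z": 0, "turn": 0, "fingers": 3.5}, {"x": 0, "y": 0, "z": 0, "turn": 0, "fingers": 3.5}]'

```text
clock: 3.95
position: [427.5, 193.6, 298.9]
ee_rot: [0.979, 0.202, -0.0, 0.0]
contact_force: [0.2, 0.3, -1.9]
gripper_width: 41.8
```

Run:
```python
from h import *
go([478,100,280],.407)
s=snap('wrist','w2');P=cloud(s);H=P[...,2]
m=(H>144)&(H<156)&(P[...,0]>500)
n,l,st,c=cv2.connectedComponentsWithStats(m.astype(np.uint8))
for i in range(1,n):
    if st[i,4]>30: print(st[i],rect(P,l==i),np.nanmedian(H[l==i]).round(1))
```

```text
clock 3.95 pos [427.5 193.6 298.9] yaw 0.4063 w 41.8 f [ 0.2  0.3 -1.9]
shift cm [ 0.94 10.6   1.89] turn deg -0.04 tilt [-5.e-04 -1.e-04 -1.e+00]
[319   0  10  46 434] ((550.334716796875, 240.693603515625), (34.65922927856445, 7.501163482666016), 23.339393615722656) 149.2
[450   0  15  52 493] ((591.4732666015625, 139.1981964111328), (39.527767181396484, 7.950202941894531), 22.88309097290039) 149.0
[580   0  21  57 614] ((633.01025390625, 37.32139205932617), (43.077659606933594, 9.934075355529785), 22.709909439086914) 148.8
[175   2  22  34 318] ((509.8797302246094, 344.7398681640625), (23.047395706176758, 15.636331558227539), 11.859798431396484) 149.1
```

View pics/w2.png

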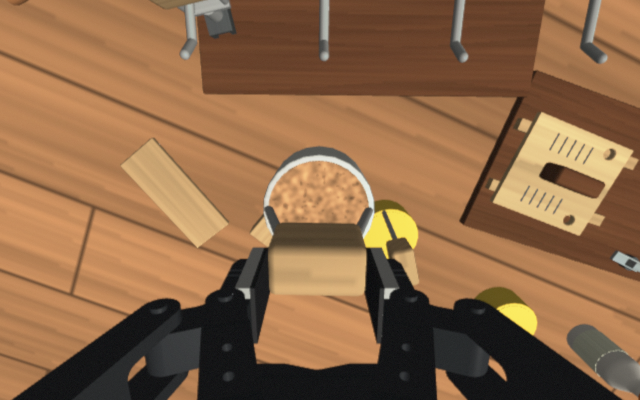

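Run:
```python
from h import *
s=load('w2');P=cloud(s);H=P[...,2]
for th in [.398,.402,.406]:
    R=np.array([[np.cos(th),np.sin(th)],[-np.sin(th),np.cos(th)]])
    Q=P[...,:2]@R.T
    out=[]
    for c in [(591.5,139.2),(550.3,240.7),(633,37.3)]:
        q0=R@np.array(c)
        near=(abs(Q[...,1]-q0[1])<14)&(abs(Q[...,0]-q0[0])<75)
        bar=near&(H>144)&(H<154);tip=near&(H>144)&(H<180)
        q=Q[bar];x=q[:,0];f=np.polyfit(x,q[:,1],1)
        out.append((np.median(q[:,1]).round(1),f[0].round(4),x.min().round(1),Q[tip][:,0].min().round(1),np.nanmax(H[tip]).round(1), x.max().round(1)))
    print(th,out)
```

```text
0.398 [(np.float64(-99.7), np.float64(-0.0249), np.float64(578.1), np.float64(569.9), np.float64(170.6), np.float64(619.0)), (np.float64(8.9), np.float64(-0.001), np.float64(583.3), np.float64(570.3), np.float64(170.5), np.float64(617.9)), (np.float64(-208.9), np.float64(-0.023), np.float64(577.5), np.float64(570.0), np.float64(171.1), np.float64(619.5))]
0.402 [(np.float64(-102.0), np.float64(-0.0287), np.float64(577.7), np.float64(569.5), np.float64(170.6), np.float64(618.6)), (np.float64(6.6), np.float64(-0.0047), np.float64(583.3), np.float64(570.4), np.float64(170.5), np.float64(617.9)), (np.float64(-211.3), np.float64(-0.0269), np.float64(576.6), np.float64(569.2), np.float64(171.1), np.float64(618.7))]
0.406 [(np.float64(-104.4), np.float64(-0.0325), np.float64(577.3), np.float64(569.1), np.float64(170.6), np.float64(618.2)), (np.float64(4.2), np.float64(-0.0085), np.float64(583.3), np.float64(570.4), np.float64(170.5), np.float64(618.0)), (np.float64(-213.7), np.float64(-0.0308), np.float64(575.8), np.float64(568.3), np.float64(171.1), np.float64(617.9))]
```

servo_tool --rows '[{"x": 0, "y": 1.5, "z": 0, "turn": 0.45, "fingers": 3.5}, {"x": 0.5, "y": 2.5, "z": 1, "turn": 0, "fingers": 3.5}, {"x": 0.5, "y": 2.5, "z": 2, "turn": 0, "fingers": 3.5}, {"x": 0.5, "y": 2.5, "z": 2, "turn": 0, "fingers": 3.5}, {"x": 0.5, "y": 1.5, "z": 2.5, "turn": 0, "fingers": 3.5}, {"x": 0, "y": 0.75, "z": 2.5, "turn": 0, "fingers": 3.5}, {"x": 0, "y": 0, "z": 1.1, "turn": 0, "fingers": 3.5}, {"x": 0, "y": 0, "z": 0, "turn": 0, "fingers": 3.5}, {"x": 0, "y": 0, "z": 0, "turn": 0, "fingers": 3.5}]'

```text
clock: 4.75
position: [490.1, 97.7, 187.9]
ee_rot: [0.98, 0.198, -0.0, 0.0]
contact_force: [0.4, -0.4, -1.4]
gripper_width: 41.8
```

```bash
cat >> h.py <<'E'
RT=.398
def rk(x,y):  # rack frame to world
    c,s=np.cos(RT),np.sin(RT);return np.array([c*x-s*y,s*x+c*y])
HK={0:(621,-209),1:(621,-99.7),2:(621,9)}
E
python3 - <<'E'
from h import *
go([*rk(621,-99.7),188],.398)
s=snap('wrist','w3');P=cloud(s);H=P[...,2]
c,t=np.cos(RT),np.sin(RT);Q=P[...,:2]@np.array([[c,t],[-t,c]]).T
for y in (-99.7,-209,9):
    b=(abs(Q[...,1]-y)<14)&(abs(Q[...,0]-600)<60)&(H>144)&(H<154)
    k=b|((abs(Q[...,1]-y)<14)&(abs(Q[...,0]-600)<60)&(H>144)&(H<180))
    print(y,b.sum(),np.median(Q[b][:,1]) if b.any() else 0,Q[k][:,0].min(),Q[b][:,0].max(),np.median(H[b]))
E
```

```text
clock 4.75 pos [490.1  97.7 187.9] yaw 0.3992 w 41.8 f [ 0.4 -0.4 -1.4]
shift cm [13.13 -0.   -0.02] turn deg 0.07 tilt [-8.e-04 -9.e-04 -1.e+00]
-99.7 798 -101.28919209333154 570.0852448573719 611.401045947639 149.05205898256088
-209 972 -209.17358246816764 569.7938083487735 611.8794718189976 148.8612192974328
9 956 6.402635982569279 570.023594664836 611.4251897033053 148.9433571483026
```

View pics/w3.png

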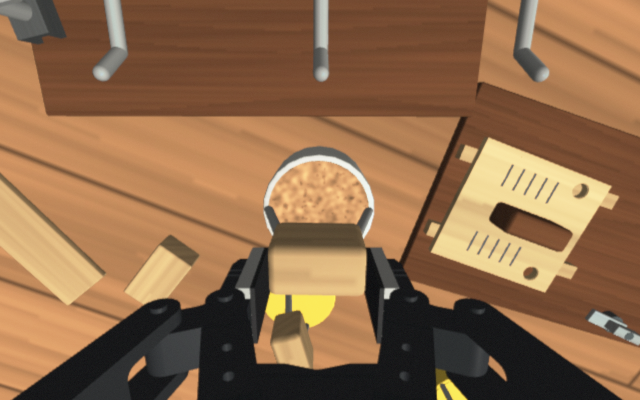

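servo_tool --rows '[{"x": 1.1, "y": 0.1, "z": 0, "turn": 0, "fingers": 3.5}, {"x": 2, "y": 0, "z": 0, "turn": 0, "fingers": 3.5}, {"x": 2, "y": 0, "z": 0, "turn": 0, "fingers": 3.5}, {"x": 2, "y": 0, "z": 0, "turn": 0, "fingers": 3.5}, {"x": 2, "y": 0, "z": 0, "turn": 0, "fingers": 3.5}, {"x": 2, "y": 0, "z": 0, "turn": 0, "fingers": 3.5}, {"x": 2, "y": 0, "z": 0, "turn": 0, "fingers": 3.5}, {"x": 0, "y": 0, "z": 1, "turn": 0, "fingers": 3.5}, {"x": 0, "y": 0, "z": 1, "turn": 0, "fingers": 3.5}, {"x": 0, "y": 0, "z": 0.8, "turn": 0, "fingers": 3.5}]'

```text
clock: 5.63
position: [610.9, 148.3, 159.0]
ee_rot: [0.98, 0.198, 0.0, -0.0]
contact_force: [0.2, -0.5, -0.9]
gripper_width: 41.8
```

servo_tool --rows '[{"x": 0, "y": 0, "z": 0.4, "turn": 0, "fingers": 3.5}, {"x": 0, "y": 0, "z": 0.2, "turn": 0, "fingers": 3.5}, {"x": 0, "y": 0, "z": 0.2, "turn": 0, "fingers": 3.5}, {"x": 0, "y": 0, "z": 0, "turn": 0, "fingers": 3.5}, {"x": 0, "y": 0, "z": 0, "turn": 0, "fingers": 3.5}]'

```text
clock: 6.05
position: [610.8, 148.2, 156.0]
ee_rot: [0.98, 0.199, 0.002, -0.0]
contact_force: [-6.1, 0.8, 11.2]
gripper_width: 41.8
```

servo_tool --rows '[{"x": 0, "y": 0, "z": -0.15, "turn": 0, "fingers": 3.8}, {"x": 0, "y": 0, "z": 0, "turn": 0, "fingers": 4.6}, {"x": 0, "y": 0, "z": 0, "turn": 0, "fingers": 6}, {"x": 0, "y": 0, "z": 0, "turn": 0, "fingers": 7}, {"x": 0, "y": 0, "z": 0, "turn": 0, "fingers": 7}, {"x": 0, "y": 0, "z": 0, "turn": 0, "fingers": 7}, {"x": 0, "y": 0, "z": -2, "turn": 0, "fingers": 7}, {"x": 0, "y": 0, "z": -4, "turn": 0, "fingers": 7}, {"x": 0, "y": 0, "z": -4, "turn": 0, "fingers": 7}, {"x": 0, "y": 0, "z": -4, "turn": 0, "fingers": 7}]'

```text
clock: 6.88
position: [610.8, 147.7, 294.8]
ee_rot: [0.98, 0.198, -0.001, 0.0]
contact_force: [1.0, 0.4, 1.5]
gripper_width: 69.6
```

Run:
```python
from h import *
go([497,-439,280],np.radians(-12))
s=snap('wrist','w4');snap('top','t4')
P=cloud(s);H=P[...,2]
```

```text
clock 6.88 pos [610.8 147.7 294.8] yaw 0.3995 w 69.6 f [1.  0.4 1.5]
shift cm [-33.31  49.62   1.54] turn deg 34.89 tilt [-9.e-04 -9.e-04 -1.e+00]
```

View pics/w4.png

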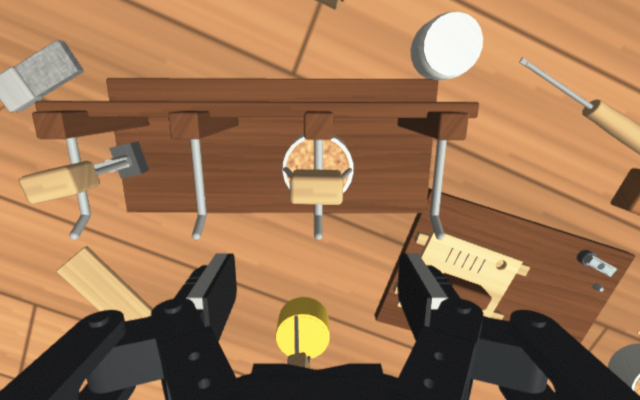

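View pics/t4.png

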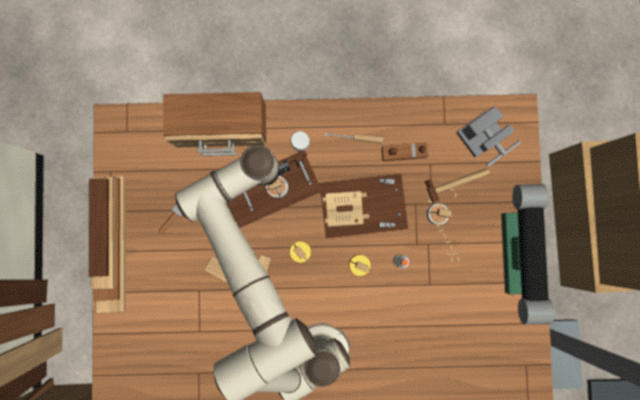

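servo_tool --rows '[{"x": -1.1, "y": 1.7, "z": 0, "turn": 0, "fingers": 8.5}, {"x": -2, "y": 3, "z": 0, "turn": 0, "fingers": 8.5}, {"x": -2.2, "y": 3.3, "z": 0, "turn": 0, "fingers": 8.5}, {"x": -2.2, "y": 3.3, "z": 0, "turn": 0, "fingers": 8.5}, {"x": -2.2, "y": 3.3, "z": 0, "turn": 0, "fingers": 8.5}, {"x": -2.2, "y": 3.3, "z": 0, "turn": 0, "fingers": 8.5}, {"x": -2.2, "y": 3.3, "z": 0, "turn": 0, "fingers": 8.5}, {"x": -2.2, "y": 3.3, "z": 0, "turn": 0, "fingers": 8.5}, {"x": -2.2, "y": 3.3, "z": 0, "turn": 0, "fingers": 8.5}, {"x": -2.2, "y": 3.3, "z": 0, "turn": 0, "fingers": 8.5}]'

```text
clock: 7.82
position: [540.7, -220.9, 293.4]
ee_rot: [0.98, 0.199, 0.0, 0.0]
contact_force: [0.2, -0.6, -0.1]
gripper_width: 85.0
```

servo_tool --rows '[{"x": -2.2, "y": 3.3, "z": 0, "turn": 0, "fingers": 8.5}, {"x": -2.2, "y": 3.3, "z": 0, "turn": 0, "fingers": 8.5}, {"x": -2.2, "y": 3.3, "z": 0, "turn": 0, "fingers": 8.5}, {"x": -2, "y": 3, "z": 0, "turn": 6, "fingers": 8.5}, {"x": 0, "y": 0, "z": 0, "turn": 6, "fingers": 8.5}, {"x": 0, "y": 0, "z": 0, "turn": 6, "fingers": 8.5}, {"x": 0, "y": 0, "z": 0, "turn": 6, "fingers": 8.5}, {"x": 0, "y": 0, "z": 0, "turn": 6, "fingers": 8.5}, {"x": 0, "y": 0, "z": 0, "turn": 4.9, "fingers": 8.5}, {"x": 0, "y": 0, "z": 0, "turn": 0, "fingers": 8.5}]'

```text
clock: 8.65
position: [512.2, -371.5, 293.0]
ee_rot: [0.994, -0.105, -0.0, -0.0]
contact_force: [-0.6, -0.3, 0.1]
gripper_width: 84.7
```

servo_tool --rows '[{"x": 0, "y": 0, "z": 0, "turn": 0, "fingers": 8.5}, {"x": 0, "y": 0, "z": 0, "turn": 0, "fingers": 8.5}, {"x": 0, "y": 0, "z": 0, "turn": 0, "fingers": 8.5}]'

```text
clock: 8.9
position: [512.3, -371.3, 293.5]
ee_rot: [0.995, -0.104, -0.0, 0.0]
contact_force: [-0.2, 0.8, 0.3]
gripper_width: 85.1
```

Run:
```python
from h import *
s=snap('wrist','w5');P=cloud(s);H=P[...,2]
m=(H>120)&(H<145)
n,l,st,c=cv2.connectedComponentsWithStats(m.astype(np.uint8))
for i in range(1,n):
    if st[i,4]>300:
        r=rect(P,l==i);print(st[i],r,np.nanmedian(H[l==i]).round(1));go([*r[0],104],np.radians(r[2]-90 if r[1][0]>r[1][1] else r[2]))
```

```text
[ 368  160   49   27 1239] ((500.23388671875, -442.25640869140625), (44.11892318725586, 24.12171173095703), 78.05498504638672) 134.3
clock 8.95 pos [ 512.3 -371.3  293.5] yaw -0.2085 w 84.8 f [ 0.1 -0.8  0.1]
shift cm [ 0.29  7.19 18.95] turn deg -0.00 tilt [-0.  0. -1.]
[276 332  21  23 369] ((330.695068359375, -296.9276428222656), (21.736005783081055, 22.587871551513672), 10.515142440795898) 129.5
clock 8.95 pos [ 512.3 -371.3  293.5] yaw -0.2085 w 84.8 f [ 0.1 -0.8  0.1]
shift cm [-19.31  -3.51  18.95] turn deg -22.46 tilt [-0.  0. -1.]
```

View pics/w5.png

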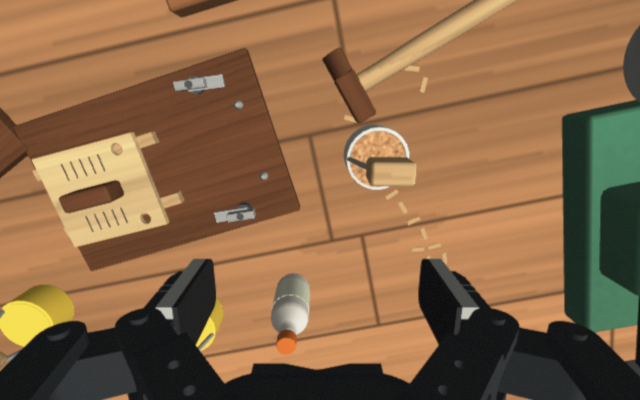

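servo_tool --rows '[{"x": 0.1, "y": 2, "z": 0, "turn": 0, "fingers": 8.5}, {"x": 0.1, "y": 2.7, "z": 1, "turn": 0, "fingers": 8.5}, {"x": 0.1, "y": 2.5, "z": 1.5, "turn": 0, "fingers": 8.5}, {"x": 0, "y": 0, "z": 2.5, "turn": 0, "fingers": 8.5}, {"x": 0, "y": 0, "z": 3.5, "turn": 0, "fingers": 8.5}, {"x": 0, "y": 0, "z": 3.5, "turn": 0, "fingers": 8.5}, {"x": 0, "y": 0, "z": 3, "turn": 0, "fingers": 8.5}, {"x": 0, "y": 0, "z": 2, "turn": 0, "fingers": 8.5}, {"x": 0, "y": 0, "z": 1.2, "turn": 0, "fingers": 8.5}, {"x": 0, "y": 0, "z": 0.7, "turn": 0, "fingers": 8.5}]'

```text
clock: 9.78
position: [499.7, -442.1, 102.8]
ee_rot: [0.995, -0.104, -0.001, -0.0]
contact_force: [-0.3, 0.1, 0.7]
gripper_width: 85.0
```

servo_tool --rows '[{"x": 0, "y": 0, "z": 0, "turn": 0, "fingers": 6}, {"x": 0, "y": 0, "z": 0, "turn": 0, "fingers": 4}, {"x": 0, "y": 0, "z": 0, "turn": 0, "fingers": 3.5}, {"x": 0, "y": 0, "z": 0, "turn": 0, "fingers": 3.5}, {"x": 0, "y": 0, "z": 0, "turn": 0, "fingers": 3.5}, {"x": 0, "y": 0, "z": 0, "turn": 0, "fingers": 3.5}, {"x": 0, "y": 0, "z": 0, "turn": 0, "fingers": 3.5}]'

```text
clock: 10.37
position: [501.6, -443.6, 107.1]
ee_rot: [0.995, -0.104, 0.002, 0.001]
contact_force: [0.9, -1.6, 5.3]
gripper_width: 41.1
```

servo_tool --rows '[{"x": 0, "y": 0, "z": -0.5, "turn": 0, "fingers": 3.5}, {"x": 0, "y": 0, "z": -2, "turn": 0, "fingers": 3.5}, {"x": 0, "y": 0, "z": -3, "turn": 0, "fingers": 3.5}, {"x": 0, "y": 0, "z": -3, "turn": 0, "fingers": 3.5}, {"x": 0, "y": 0, "z": -3, "turn": 0, "fingers": 3.5}, {"x": 0, "y": 0, "z": -3, "turn": 0, "fingers": 3.5}, {"x": 0, "y": 0, "z": -3, "turn": 0, "fingers": 3.5}, {"x": 0, "y": 0, "z": -2, "turn": 0, "fingers": 3.5}, {"x": 0, "y": 0, "z": 0, "turn": 0, "fingers": 3.5}, {"x": 0, "y": 0, "z": 0, "turn": 0, "fingers": 3.5}]'

```text
clock: 11.2
position: [500.2, -441.8, 299.7]
ee_rot: [0.995, -0.105, 0.0, -0.001]
contact_force: [0.6, 0.8, -2.2]
gripper_width: 41.6
```

Run:
```python
from h import *
go([*rk(490,-209),299],RT)
s=snap('wrist','w6');
```

```text
clock 11.20 pos [ 500.2 -441.8  299.7] yaw -0.2097 w 41.6 f [ 0.6  0.8 -2.2]
shift cm [ -5.96 -43.62   0.12] turn deg -34.82 tilt [ 0.001  0.001 -1.   ]
```

View pics/w6.png

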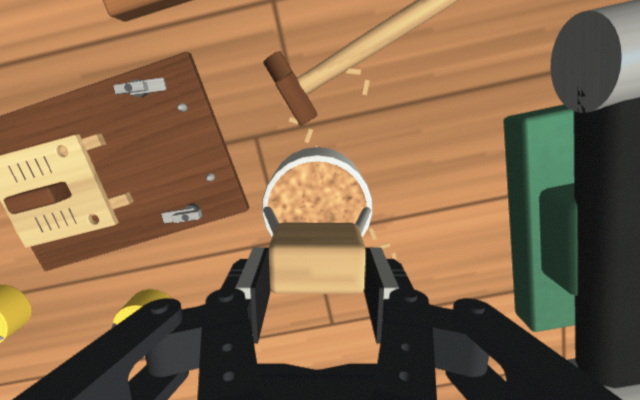

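servo_tool --rows '[{"x": -0.3, "y": -1.5, "z": 0, "turn": 0, "fingers": 3.5}, {"x": -0.5, "y": -3, "z": 0, "turn": 0, "fingers": 3.5}, {"x": -0.5, "y": -3.6, "z": 0, "turn": 0, "fingers": 3.5}, {"x": -0.5, "y": -3.6, "z": 0, "turn": 0, "fingers": 3.5}, {"x": -0.5, "y": -3.6, "z": 0, "turn": 0, "fingers": 3.5}, {"x": -0.5, "y": -3.6, "z": 0, "turn": 0, "fingers": 3.5}, {"x": -0.5, "y": -3.6, "z": 0, "turn": 0, "fingers": 3.5}, {"x": -0.5, "y": -3.6, "z": 0, "turn": 0, "fingers": 3.5}, {"x": -0.5, "y": -3.6, "z": 0, "turn": 0, "fingers": 3.5}, {"x": -0.5, "y": -3.6, "z": 0, "turn": 0, "fingers": 3.5}]'

```text
clock: 12.08
position: [520.9, -104.7, 296.9]
ee_rot: [0.994, -0.105, -0.003, -0.0]
contact_force: [0.5, 0.1, -2.5]
gripper_width: 41.7
```

servo_tool --rows '[{"x": -0.5, "y": -3.6, "z": 0, "turn": 0, "fingers": 3.5}, {"x": -0.5, "y": -3.5, "z": 0, "turn": 0, "fingers": 3.5}, {"x": -0.2, "y": -2, "z": 0, "turn": 0, "fingers": 3.5}, {"x": 0, "y": -1, "z": 0, "turn": 0, "fingers": 3.5}, {"x": 0, "y": 0, "z": 0, "turn": -6, "fingers": 3.5}, {"x": 0, "y": 0, "z": 0, "turn": -6, "fingers": 3.5}, {"x": 0, "y": 0, "z": 0, "turn": -6, "fingers": 3.5}, {"x": 0, "y": 0, "z": 0, "turn": -6, "fingers": 3.5}, {"x": 0, "y": 0, "z": 0, "turn": -6, "fingers": 3.5}, {"x": 0, "y": 0, "z": 0, "turn": -4.8, "fingers": 3.5}]'

```text
clock: 12.92
position: [530.8, -6.0, 297.4]
ee_rot: [0.98, 0.2, -0.002, -0.0]
contact_force: [0.1, 0.8, -2.4]
gripper_width: 41.6
```

Run:
```python
from h import *
go([*rk(490,-209),191],RT)
```

```text
clock 12.92 pos [530.8  -6.  297.4] yaw 0.4018 w 41.6 f [ 0.1  0.8 -2.4]
shift cm [ 0.35 -0.21 10.64] turn deg 0.22 tilt [-4.6e-03 -6.0e-04 -1.0e+00]
```

servo_tool --rows '[{"x": 0.2, "y": -0.2, "z": 1.5, "turn": 0.2, "fingers": 3.5}, {"x": 0.15, "y": 0, "z": 3, "turn": 0, "fingers": 3.5}, {"x": 0, "y": 0, "z": 3, "turn": 0, "fingers": 3.5}, {"x": 0, "y": 0, "z": 2, "turn": 0, "fingers": 3.5}, {"x": 0, "y": 0, "z": 1.1, "turn": 0, "fingers": 3.5}, {"x": 0, "y": 0, "z": 0, "turn": 0, "fingers": 3.5}, {"x": 0, "y": 0, "z": 0, "turn": 0, "fingers": 3.5}]'

```text
clock: 13.5
position: [533.3, -3.0, 192.1]
ee_rot: [0.981, 0.196, -0.002, 0.0]
contact_force: [0.9, 0.1, -1.4]
gripper_width: 41.6
```

Run:
```python
from h import *
go([*rk(621,-209.2),191],RT)
s=snap('wrist','w7');
```

```text
clock 13.50 pos [533.3  -3.  192.1] yaw 0.3937 w 41.6 f [ 0.9  0.1 -1.4]
shift cm [13.05 -0.08  0.05] turn deg -0.25 tilt [-0.0039 -0.0013 -1.    ]
```

View pics/w7.png

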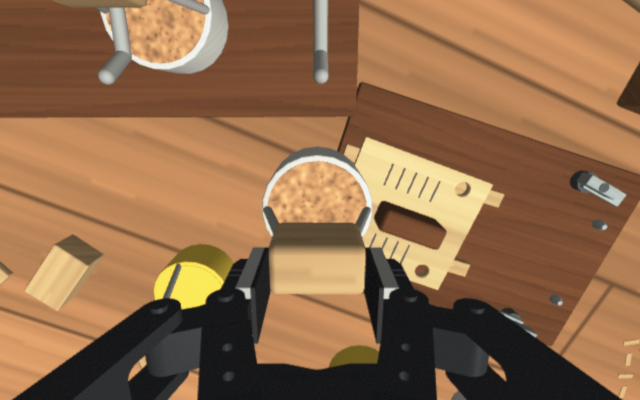

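Hook 0 is dead ahead at (321,40), the tin is upright in the grip.

servo_tool --rows '[{"x": 1.1, "y": 0, "z": 0, "turn": -0.2, "fingers": 3.5}, {"x": 2, "y": 0, "z": 0, "turn": 0, "fingers": 3.5}, {"x": 2, "y": 0, "z": 0, "turn": 0, "fingers": 3.5}, {"x": 2, "y": 0, "z": 0, "turn": 0, "fingers": 3.5}, {"x": 2, "y": 0, "z": 0, "turn": 0, "fingers": 3.5}, {"x": 2, "y": 0, "z": 0, "turn": 0, "fingers": 3.5}, {"x": 1.9, "y": 0, "z": 0, "turn": 0, "fingers": 3.5}, {"x": 0, "y": 0, "z": 1, "turn": 0, "fingers": 3.5}, {"x": 0, "y": 0, "z": 1, "turn": 0, "fingers": 3.5}, {"x": 0, "y": 0, "z": 0.8, "turn": 0, "fingers": 3.5}]'

```text
clock: 14.38
position: [653.5, 48.1, 164.0]
ee_rot: [0.98, 0.197, -0.0, -0.0]
contact_force: [-0.2, 0.4, -2.7]
gripper_width: 41.6
```

servo_tool --rows '[{"x": 0, "y": 0, "z": 0.3, "turn": 0, "fingers": 3.5}, {"x": 0, "y": 0, "z": 0.2, "turn": 0, "fingers": 3.5}, {"x": 0, "y": 0, "z": 0, "turn": 0, "fingers": 3.5}]'

```text
clock: 14.63
position: [653.7, 47.9, 160.4]
ee_rot: [0.98, 0.197, -0.0, 0.0]
contact_force: [0.5, 0.2, -2.0]
gripper_width: 41.6
```

servo_tool --rows '[{"x": 0, "y": 0, "z": 0.2, "turn": 0, "fingers": 3.5}, {"x": 0, "y": 0, "z": 0.1, "turn": 0, "fingers": 3.5}, {"x": 0, "y": 0, "z": 0, "turn": 0, "fingers": 3.5}]'

```text
clock: 14.88
position: [654.3, 48.1, 158.1]
ee_rot: [0.98, 0.198, 0.001, -0.0]
contact_force: [0.9, -0.9, -1.6]
gripper_width: 41.8
```

servo_tool --rows '[{"x": 0, "y": 0, "z": 0.15, "turn": 0, "fingers": 3.5}, {"x": 0, "y": 0, "z": 0.1, "turn": 0, "fingers": 3.5}, {"x": 0, "y": 0, "z": 0, "turn": 0, "fingers": 3.5}]'

```text
clock: 15.13
position: [654.7, 48.2, 157.9]
ee_rot: [0.98, 0.198, 0.001, 0.0]
contact_force: [-3.6, 1.3, 6.3]
gripper_width: 41.8
```

Contact; release.

servo_tool --rows '[{"x": 0, "y": 0, "z": -0.1, "turn": 0, "fingers": 3.8}, {"x": 0, "y": 0, "z": 0, "turn": 0, "fingers": 4.6}, {"x": 0, "y": 0, "z": 0, "turn": 0, "fingers": 6}, {"x": 0, "y": 0, "z": 0, "turn": 0, "fingers": 7}, {"x": 0, "y": 0, "z": 0, "turn": 0, "fingers": 7}, {"x": 0, "y": 0, "z": 0, "turn": 0, "fingers": 7}, {"x": 0, "y": 0, "z": -2, "turn": 0, "fingers": 7}, {"x": 0, "y": 0, "z": -4, "turn": 0, "fingers": 7}, {"x": 0, "y": 0, "z": -4, "turn": 0, "fingers": 7}, {"x": 0, "y": 0, "z": -4, "turn": 0, "fingers": 7}]'

```text
clock: 15.97
position: [653.9, 47.9, 297.4]
ee_rot: [0.98, 0.198, -0.001, 0.0]
contact_force: [0.9, 2.4, 0.5]
gripper_width: 70.1
```

Run:
```python
from h import *
go([560,-160,330],0.05)
s=snap('wrist','w8');snap('scene','s8');t=cv2.imread('pics/s8.png')
cv2.imwrite('pics/s8c.png',cv2.resize(t[110:335,190:450],None,fx=3,fy=2.6,interpolation=cv2.INTER_CUBIC))
```

```text
clock 15.97 pos [653.9  47.9 297.4] yaw 0.3978 w 70.1 f [0.9 2.4 0.5]
shift cm [-16.71  15.53  -3.23] turn deg 19.93 tilt [-9.e-04 -6.e-04 -1.e+00]
```

View pics/w8.png

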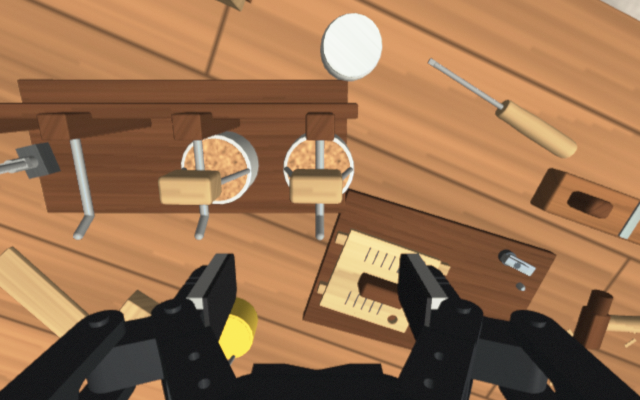

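View pics/s8c.png

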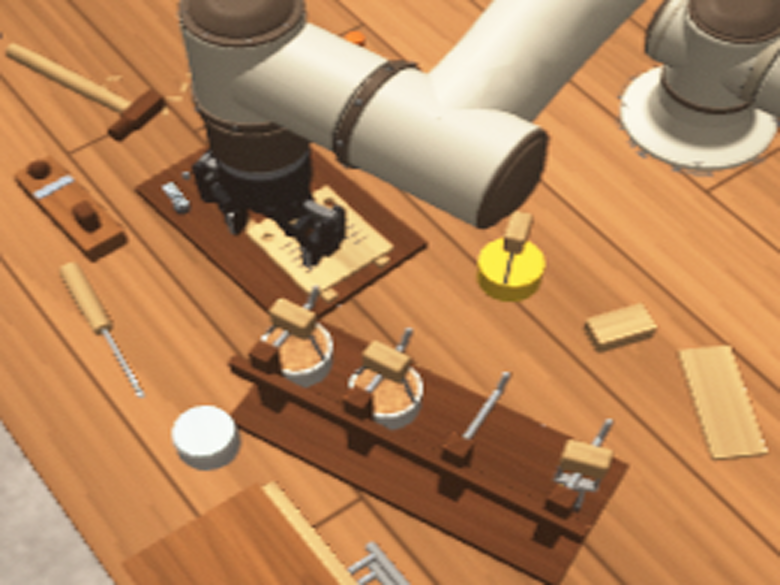

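servo_tool --rows '[{"x": -1.3, "y": 1.2, "z": -0.5, "turn": 0, "fingers": 8.5}, {"x": -2.5, "y": 2.3, "z": -1, "turn": 0, "fingers": 8.5}, {"x": -2.8, "y": 2.5, "z": -1, "turn": 0, "fingers": 8.5}, {"x": -2.8, "y": 2.5, "z": -0.5, "turn": 0, "fingers": 8.5}, {"x": -2.8, "y": 2.5, "z": 0, "turn": 0, "fingers": 8.5}, {"x": -2.5, "y": 2.5, "z": 0, "turn": 5, "fingers": 8.5}, {"x": -2, "y": 2, "z": 0, "turn": 7, "fingers": 8.5}, {"x": 0, "y": 0, "z": 0, "turn": 6, "fingers": 8.5}, {"x": 0, "y": 0, "z": 0, "turn": 0, "fingers": 8.5}, {"x": 0, "y": 0, "z": 0, "turn": 0, "fingers": 8.5}]'

```text
clock: 16.9
position: [557.4, -159.0, 325.4]
ee_rot: [0.999, 0.043, -0.001, -0.0]
contact_force: [0.7, -0.2, 0.4]
gripper_width: 85.1
```

Run:
```python
from h import *
go([526.8,-94.5,60],0.05)
s=snap('wrist','w9')
```

```text
clock 16.90 pos [ 557.4 -159.   325.4] yaw 0.0854 w 85.1 f [ 0.7 -0.2  0.4]
shift cm [-2.47 -6.67 26.55] turn deg 2.03 tilt [-1.2e-03  2.0e-04 -1.0e+00]
```

View pics/w9.png

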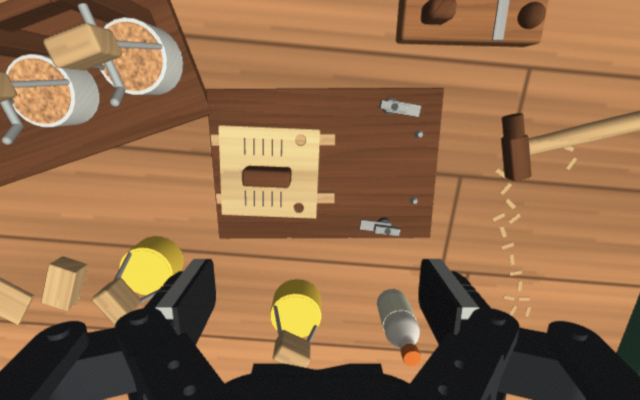

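Run:
```python
from h import *
s=load('w9');P=cloud(s);H=P[...,2];im=s['im'].astype(int)
sat=im.max(2)-im.min(2);v=im.max(2)
reg=np.zeros(H.shape,bool);reg[85:245,205:447]=1
m=reg&(sat<28)&(v>75)
n,l,st,c=cv2.connectedComponentsWithStats(m.astype(np.uint8))
for i in range(1,n):
    if st[i,4]>12: print('grey',st[i],c[i].round(1),'Hmed',np.nanmedian(H[l==i]).round(1),np.nanmax(H[l==i]).round(1))
# plate
m=reg&(H>28)&(H<45)&(im[...,0]>150)&(im[...,2]>80)&(sat>35)
m=cv2.morphologyEx(m.astype(np.uint8),cv2.MORPH_OPEN,np.ones((11,11)))>0
n,l,st,c=cv2.connectedComponentsWithStats(m.astype(np.uint8));i=1+st[1:,4].argmax()
print('plate',rect(P,l==i),np.nanmedian(H[l==i]))
m=reg&(H>55)&(H<85);n,l,st,c=cv2.connectedComponentsWithStats(m.astype(np.uint8));i=1+st[1:,4].argmax()
print('bar',rect(P,l==i),np.nanmedian(H[l==i]))
# bed edges
m=(v<110)&(sat>15)&reg&(H<22)&(H>8)
print('bed',rect(P,cv2.morphologyEx(m.astype(np.uint8),cv2.MORPH_OPEN,np.ones((5,5)))>0))
print(H[150,400],P[120,380])
cv2.imwrite('pics/w9c.png',cv2.resize(s['im'][85:245,205:447][:,:,::-1],None,fx=3.2,fy=3.2,interpolation=cv2.INTER_CUBIC))
```

```text
grey [379  98  42  19 493] [399.4 107.3] Hmed 34.7 49.4
grey [415 131   8   7  37] [419.1 133.8] Hmed 24.6 27.2
grey [410 197   7   7  37] [413.4 200. ] Hmed 23.7 27.8
grey [359 220  41  16 421] [379.2 227. ] Hmed 35.1 48.3
plate ((527.17626953125, -77.04176330566406), (120.87470245361328, 91.02583312988281), 1.949099063873291) 34.90163988084407
bar ((528.2571411132812, -97.24897766113281), (22.409423828125, 58.95130920410156), 2.2783079147338867) 68.41179405264984
bed ((538.8757934570312, -167.2218017578125), (205.5915985107422, 309.7264709472656), 4.745940208435059)
16.902997948385178 [ 609.02532762 -238.37159263   15.57123779]
```

View pics/w9c.png

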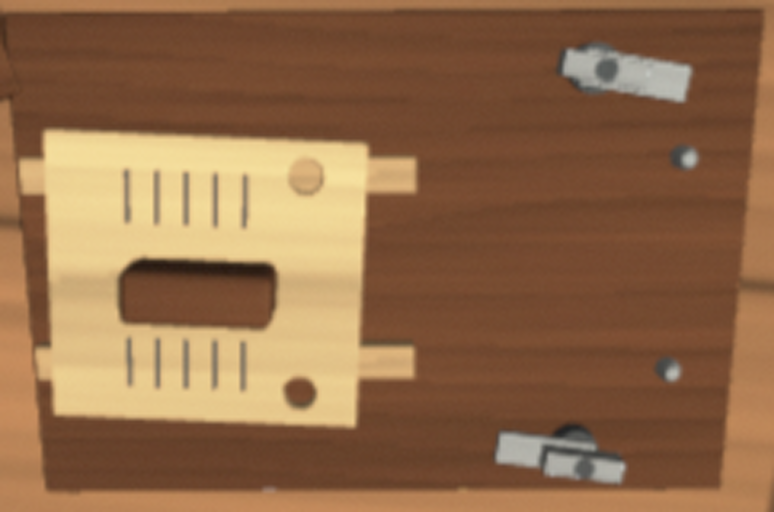

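Run:
```python
from h import *
s=load('w9');P=cloud(s);H=P[...,2];im=s['im'].astype(int)
b=plane(s,[(419.1,133.8)],24)[0,:2];a=plane(s,[(413.4,200)],24)[0,:2]
print('pins A,B',a,b,np.linalg.norm(b-a),'yaw',np.degrees(np.arctan2(*(b-a)[::-1])))
# screw heads: H in 44..50
reg=np.zeros(H.shape,bool);reg[85:245,205:447]=1
for nm,(x0,x1,y0,y1) in {'far':(379,421,98,117),'near':(359,400,220,236)}.items():
    q=np.zeros(H.shape,bool);q[y0-3:y1+3,x0-3:x1+3]=1
    m=q&(H>42)&(H<52);print(nm,m.sum(),rect(P,m),np.nanmedian(H[m]))
    m=q&(H>29)&(H<38);print(' tab',rect(P,m))
# line fits of bed edges z=16: far edge and near edge via gradient on crop
g=s['im'][...,0].astype(int)
for name,cols,rows in [('farx',range(230,440,4),range(80,100)),('nearx',range(230,430,4),range(228,248))]:
    pts=[]
    for u in cols:
        col=cv2.GaussianBlur(s['im'],(3,3),0)[:,u,0].astype(int);d=np.diff(col);r=np.array(list(rows));k=r[np.abs(d[r]).argmax()]
        pts.append((u,k+.5))
    W=plane(s,pts,16 if name=='farx' else 16)[:,:2]
    vx,vy,x0,y0=cv2.fitLine(W.astype(np.float32),cv2.DIST_HUBER,0,.01,.01).ravel()
    print(name,'dir from +y deg',np.degrees(np.arctan2(-vx,vy)) if vy>0 else np.degrees(np.arctan2(vx,-vy)),x0,y0)
```

```text
pins A,B [ 505.53450114 -298.04238425] [ 596.17367398 -290.64141384] 90.94082701054096 yaw 4.668022746968976
far 234 ((627.609130859375, -247.62586975097656), (34.144287109375, 9.935060501098633), 85.29067993164062) 46.21320241910476
 tab ((626.8385009765625, -257.2174072265625), (53.300533294677734, 13.975414276123047), 85.4161376953125)
near 191 ((464.3973083496094, -262.1288146972656), (33.580482482910156, 10.826253890991211), 87.82307434082031) 46.17634817493206
 tab ((465.79327392578125, -251.8978271484375), (14.754890441894531, 51.52445602416992), 0.39691781997680664)
farx dir from +y deg 5.0958447 643.29724 -160.51425
nearx dir from +y deg 4.916429 433.27313 -152.13942
```

servo_tool --rows '[{"x": 0, "y": 0, "z": 0, "turn": 4, "fingers": 7}, {"x": 0, "y": 0, "z": 0, "turn": 7, "fingers": 7}, {"x": 0, "y": 0, "z": 0, "turn": 7, "fingers": 7}, {"x": 0, "y": 0, "z": 0, "turn": 7, "fingers": 7}, {"x": 0, "y": 0, "z": 0, "turn": 7, "fingers": 7}, {"x": 0, "y": 0, "z": 0, "turn": 7, "fingers": 7}, {"x": 0, "y": 0, "z": 0, "turn": 7, "fingers": 7}, {"x": 0, "y": 0, "z": 0, "turn": 7, "fingers": 7}, {"x": 0, "y": 0, "z": 0, "turn": 7, "fingers": 7}, {"x": 0, "y": 0, "z": 0, "turn": 7, "fingers": 7}]'

```text
clock: 17.78
position: [558.4, -157.4, 325.5]
ee_rot: [0.856, -0.517, -0.0, 0.0]
contact_force: [-0.5, 0.3, 0.6]
gripper_width: 70.1
```

servo_tool --rows '[{"x": 0, "y": 0, "z": 0, "turn": 7, "fingers": 7}, {"x": 0, "y": 0, "z": 0, "turn": 7, "fingers": 7}, {"x": 0, "y": 0, "z": 0, "turn": 7, "fingers": 7}, {"x": 0, "y": 0, "z": 0, "turn": 4.8, "fingers": 7}, {"x": -2, "y": -1, "z": 0, "turn": 0, "fingers": 7}, {"x": -3, "y": -1.5, "z": 1, "turn": 0, "fingers": 7}, {"x": -1.2, "y": -0.4, "z": 2, "turn": 0, "fingers": 7}, {"x": 0, "y": 0, "z": 2, "turn": 0, "fingers": 7}, {"x": 0, "y": 0, "z": 0, "turn": 0, "fingers": 7}, {"x": 0, "y": 0, "z": 0, "turn": 0, "fingers": 7}]'

```text
clock: 18.62
position: [584.6, -94.7, 275.0]
ee_rot: [0.72, -0.694, -0.001, 0.001]
contact_force: [-0.3, -1.2, -0.0]
gripper_width: 70.3
```

Run:
```python
from h import *
s=snap('wrist','w10');P=cloud(s);H=P[...,2]
m=(H>55)&(H<85)&(abs(P[...,0]-528)<50)&(abs(P[...,1]+97)<60)
n,l,st,c=cv2.connectedComponentsWithStats(m.astype(np.uint8));i=1+st[1:,4].argmax();r=rect(P,l==i);print(r)
go([*r[0],41],np.radians(2.1-90))
```

```text
((528.894775390625, -96.743896484375), (22.166305541992188, 59.71010208129883), 2.3245644569396973)
clock 18.67 pos [585.3 -95.2 276.6] yaw -1.5339 w 70.0 f [0.8 0.7 0.7]
shift cm [-0.08  5.64 23.56] turn deg 0.01 tilt [ 1.e-04 -9.e-04 -1.e+00]
```

View pics/w10.png

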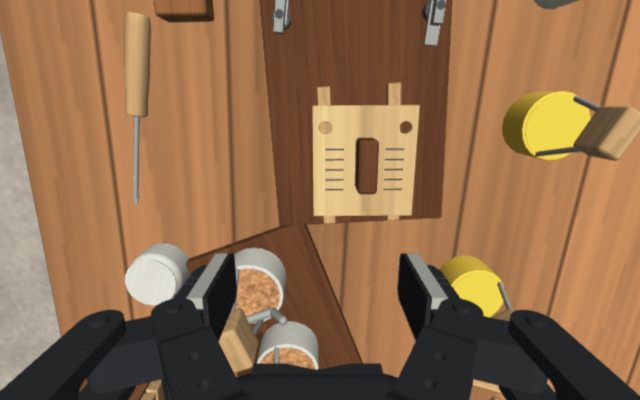

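servo_tool --rows '[{"x": 0, "y": 2, "z": 0, "turn": 0, "fingers": 7}, {"x": -0.1, "y": 2.6, "z": 1, "turn": 0, "fingers": 7}, {"x": 0, "y": 1, "z": 3.5, "turn": 0, "fingers": 7}, {"x": 0, "y": 0, "z": 4, "turn": 0, "fingers": 7}, {"x": 0, "y": 0, "z": 4, "turn": 0, "fingers": 7}, {"x": 0, "y": 0, "z": 4, "turn": 0, "fingers": 7}, {"x": 0, "y": 0, "z": 3, "turn": 0, "fingers": 7}, {"x": 0, "y": 0, "z": 2, "turn": 0, "fingers": 7}, {"x": 0, "y": 0, "z": 1.3, "turn": 0, "fingers": 7}, {"x": 0, "y": 0, "z": 0.6, "turn": 0, "fingers": 7}]'

```text
clock: 19.5
position: [529.1, -96.8, 41.4]
ee_rot: [0.719, -0.695, -0.0, 0.0]
contact_force: [0.3, -0.3, -0.2]
gripper_width: 70.1
```

servo_tool --rows '[{"x": 0, "y": 0, "z": 0, "turn": 0, "fingers": 5}, {"x": 0, "y": 0, "z": 0, "turn": 0, "fingers": 3}, {"x": 0, "y": 0, "z": 0, "turn": 0, "fingers": 1.8}, {"x": 0, "y": 0, "z": 0, "turn": 0, "fingers": 1.8}, {"x": 0, "y": 0, "z": 0, "turn": 0, "fingers": 1.8}, {"x": 0, "y": 0, "z": 0, "turn": 0, "fingers": 1.8}, {"x": 0, "y": 0, "z": 0, "turn": 0, "fingers": 1.8}, {"x": 0, "y": 0, "z": 0, "turn": 0, "fingers": 1.8}]'

```text
clock: 20.17
position: [529.7, -96.5, 43.9]
ee_rot: [0.72, -0.694, 0.001, -0.001]
contact_force: [-1.6, 0.9, 6.4]
gripper_width: 19.3
```

Run:
```python
from h import *
go([546.4,-254.8,41],np.radians(4.95-90))
```

```text
clock 20.17 pos [529.7 -96.5  43.9] yaw -1.5352 w 19.3 f [-1.6  0.9  6.4]
shift cm [15.88 -1.11  0.3 ] turn deg -2.91 tilt [ 2.5e-03 -2.0e-04 -1.0e+00]
```

servo_tool --rows '[{"x": 0, "y": 0, "z": -0.25, "turn": 0, "fingers": 1.8}, {"x": 0, "y": 0, "z": 0, "turn": -1, "fingers": 1.8}, {"x": 0.3, "y": 0, "z": 0, "turn": -1, "fingers": 1.8}, {"x": 1, "y": 0, "z": 0, "turn": -0.9, "fingers": 1.8}, {"x": 1.3, "y": 0, "z": 0, "turn": 0, "fingers": 1.8}, {"x": 1.3, "y": 0, "z": 0, "turn": 0, "fingers": 1.8}, {"x": 1.3, "y": 0, "z": 0, "turn": 0, "fingers": 1.8}, {"x": 1.3, "y": 0, "z": 0, "turn": 0, "fingers": 1.8}, {"x": 0, "y": 0, "z": 0, "turn": 0, "fingers": 1.8}, {"x": 0, "y": 0, "z": 0, "turn": 0, "fingers": 1.8}]'

```text
clock: 21.0
position: [533.9, -162.3, 44.3]
ee_rot: [0.736, -0.677, -0.0, 0.0]
contact_force: [0.2, 0.3, -2.2]
gripper_width: 19.2
```

Run:
```python
from h import *
go([546.4,-254.8,43],np.radians(4.95-90))
s=snap('wrist','w11')
```

```text
clock 21.00 pos [ 533.9 -162.3   44.3] yaw -1.4873 w 19.2 f [ 0.2  0.3 -2.2]
shift cm [ 9.32 -0.47  0.13] turn deg -0.17 tilt [-4.e-04  1.e-04 -1.e+00]
```

View pics/w11.png

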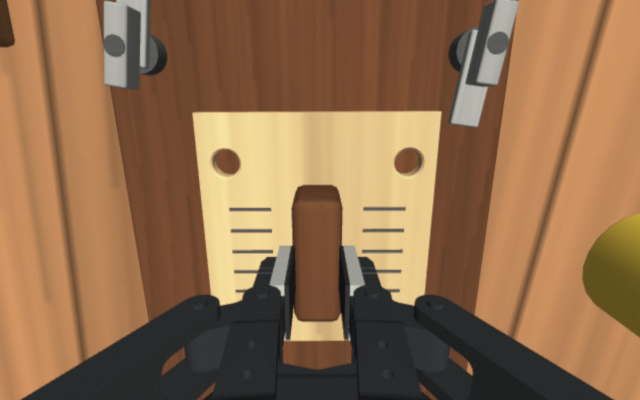

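servo_tool --rows '[{"x": 0.3, "y": -0.1, "z": 0.1, "turn": 0, "fingers": 1.8}, {"x": 1, "y": -0.1, "z": 0, "turn": -0.2, "fingers": 1.8}, {"x": 1.3, "y": -0.1, "z": 0, "turn": 0, "fingers": 1.8}, {"x": 1.3, "y": -0.1, "z": 0, "turn": 0, "fingers": 1.8}, {"x": 1.3, "y": -0.1, "z": 0, "turn": 0, "fingers": 1.8}, {"x": 1.3, "y": 0, "z": 0, "turn": 0, "fingers": 1.8}, {"x": 1.3, "y": 0, "z": 0, "turn": 0, "fingers": 1.8}, {"x": 0, "y": 0, "z": 0, "turn": 0, "fingers": 1.8}, {"x": 0, "y": 0, "z": 0, "turn": 0, "fingers": 1.8}]'

```text
clock: 21.8
position: [546.3, -240.1, 43.7]
ee_rot: [0.737, -0.676, 0.001, 0.0]
contact_force: [0.4, -1.3, -0.0]
gripper_width: 19.2
```

Run:
```python
from h import *
go([546.4,-254.8,43],np.radians(4.95-90))
s=snap('wrist','w12')
```

```text
clock 21.80 pos [ 546.3 -240.1   43.7] yaw -1.4834 w 19.2 f [ 0.4 -1.3 -0. ]
shift cm [1.46 0.12 0.07] turn deg 0.06 tilt [ 9.e-04 -1.e-03 -1.e+00]
```

View pics/w12.png

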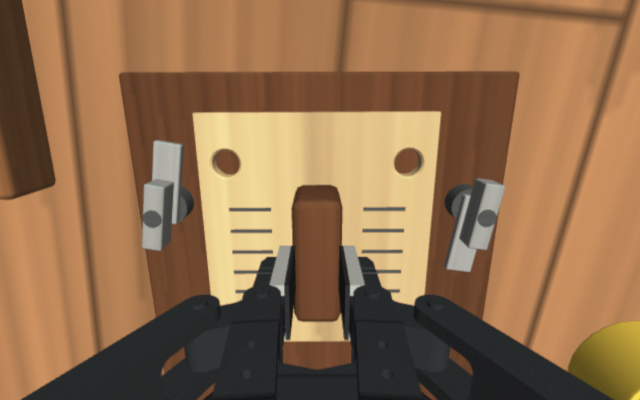

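servo_tool --rows '[{"x": 0.4, "y": 0.05, "z": -0.05, "turn": 0, "fingers": 1.8}, {"x": 0.5, "y": 0.05, "z": 0, "turn": 0, "fingers": 1.8}, {"x": 0.4, "y": 0, "z": 0, "turn": 0, "fingers": 1.8}, {"x": 0, "y": 0, "z": 0, "turn": 0, "fingers": 1.8}, {"x": 0, "y": 0, "z": 0, "turn": 0, "fingers": 1.8}]'

```text
clock: 22.27
position: [545.8, -251.5, 43.7]
ee_rot: [0.738, -0.675, -0.0, 0.0]
contact_force: [0.0, -0.1, -2.4]
gripper_width: 19.4
```

Run:
```python
from h import *
go([546.4,-254.8,43],np.radians(4.95-90))
s=snap('wrist','w13')
cv2.imwrite('pics/w13c.png',cv2.resize(s['im'][120:290,110:520][:,:,::-1],None,fx=1.9,fy=1.9,interpolation=cv2.INTER_CUBIC))
```

```text
clock 22.27 pos [ 545.8 -251.5   43.7] yaw -1.4823 w 19.4 f [ 0.  -0.1 -2.4]
shift cm [ 0.33 -0.03  0.07] turn deg 0.12 tilt [-7.e-04  3.e-04 -1.e+00]
```

View pics/w13c.png

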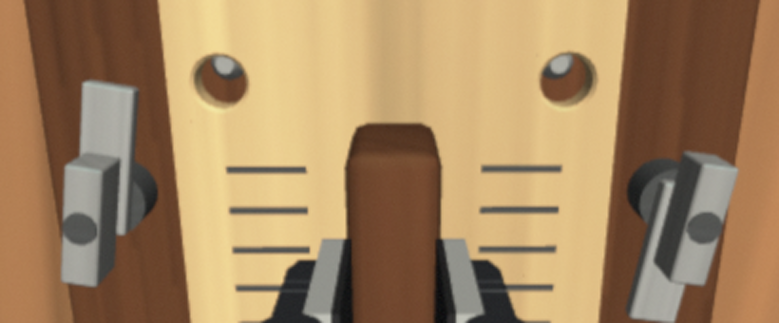

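servo_tool --rows '[{"x": 0.2, "y": 0, "z": 0, "turn": 0, "fingers": 1.8}, {"x": 0.15, "y": 0, "z": 0, "turn": 0, "fingers": 1.8}, {"x": 0, "y": 0, "z": 0.2, "turn": 0, "fingers": 1.8}, {"x": 0, "y": 0, "z": 0.2, "turn": 0, "fingers": 1.8}, {"x": 0, "y": 0, "z": 0.2, "turn": 0, "fingers": 1.8}, {"x": 0, "y": 0, "z": 0.2, "turn": 0, "fingers": 1.8}, {"x": 0, "y": 0, "z": 0, "turn": 0, "fingers": 1.8}]'

```text
clock: 22.9
position: [546.0, -254.8, 35.4]
ee_rot: [0.738, -0.675, -0.001, 0.0]
contact_force: [-0.8, -0.4, -3.1]
gripper_width: 19.3
```

Dropping freely; continue.

servo_tool --rows '[{"x": 0, "y": 0, "z": 0.15, "turn": 0, "fingers": 1.8}, {"x": 0, "y": 0, "z": 0.1, "turn": 0, "fingers": 1.8}, {"x": 0, "y": 0, "z": 0.1, "turn": 0, "fingers": 1.8}, {"x": 0, "y": 0, "z": 0, "turn": 0, "fingers": 1.8}, {"x": 0, "y": 0, "z": 0, "turn": 0, "fingers": 1.8}]'

```text
clock: 23.32
position: [546.4, -255.0, 33.0]
ee_rot: [0.738, -0.675, 0.0, -0.0]
contact_force: [-1.6, 1.4, 1.5]
gripper_width: 19.3
```

servo_tool --rows '[{"x": 0, "y": 0, "z": 0.1, "turn": 0, "fingers": 1.8}, {"x": 0, "y": 0, "z": 0, "turn": 0, "fingers": 1.8}, {"x": 0, "y": 0, "z": -0.1, "turn": 0, "fingers": 2.5}, {"x": 0, "y": 0, "z": 0, "turn": 0, "fingers": 4}, {"x": 0, "y": 0, "z": 0, "turn": 0, "fingers": 6}, {"x": 0, "y": 0, "z": 0, "turn": 0, "fingers": 6}, {"x": 0, "y": 0, "z": 0, "turn": 0, "fingers": 6}, {"x": 0, "y": 0, "z": -2, "turn": 0, "fingers": 6}, {"x": 0, "y": 0, "z": -4, "turn": 0, "fingers": 6}, {"x": 0, "y": 0, "z": -4, "turn": 0, "fingers": 6}]'

```text
clock: 24.15
position: [545.2, -254.8, 132.0]
ee_rot: [0.738, -0.675, -0.002, 0.001]
contact_force: [2.0, 0.2, 1.0]
gripper_width: 60.2
```

servo_tool --rows '[{"x": -1, "y": 0, "z": -4, "turn": 0, "fingers": 6}, {"x": -2, "y": 0, "z": -3, "turn": 0, "fingers": 6}, {"x": -2, "y": 0, "z": -3, "turn": 0, "fingers": 6}, {"x": 0, "y": 0, "z": -2, "turn": 0, "fingers": 6}, {"x": 0, "y": 0, "z": 0, "turn": 0, "fingers": 6}, {"x": 0, "y": 0, "z": 0, "turn": 0, "fingers": 6}, {"x": 0, "y": 0, "z": 0, "turn": 0, "fingers": 6}]'

```text
clock: 24.73
position: [541.4, -205.0, 251.6]
ee_rot: [0.738, -0.675, -0.001, 0.0]
contact_force: [-0.6, -0.6, -0.6]
gripper_width: 60.0
```

Run:
```python
from h import *
s=snap('wrist','w14');P=cloud(s);H=P[...,2];im=s['im'].astype(int)
sat=im.max(2)-im.min(2)
near=(abs(P[...,0]-546)<65)&(abs(P[...,1]+255)<75)
m=near&(im[...,0]>150)&(sat>35)&(H>15)&(H<40)
m=cv2.morphologyEx(m.astype(np.uint8),cv2.MORPH_OPEN,np.ones((9,9)))>0
Q=P[m];A=np.c_[Q[:,:2]-[546,-255],np.ones(len(Q))];print('plate',rect(P,m),'z-fit',np.linalg.lstsq(A,Q[:,2],rcond=None)[0].round(4))
m=near&(H>45)&(H<75);print('bar',rect(P,m),np.nanmedian(H[m]))
for nm,c in dict(near=(464.4,-262.1),far=(627.6,-247.6)).items():
    m=(np.hypot(P[...,0]-c[0],P[...,1]-c[1])<24)&(H>42)&(H<52)
    print(nm,m.sum(),rect(P,m),np.nanmedian(H[m]))
cv2.imwrite('pics/w14c.png',cv2.resize(s['im'][80:300,180:460][:,:,::-1],None,fx=2.7,fy=2.7,interpolation=cv2.INTER_CUBIC))
go([*rk(470,118.5),300],RT)
```

```text
plate ((546.6768188476562, -255.5257110595703), (123.73843383789062, 131.4402313232422), 5.931962966918945) z-fit [-1.00000e-04  1.60000e-03  2.37601e+01]
bar ((546.9105834960938, -254.75184631347656), (21.51150131225586, 59.45149612426758), 5.533047676086426) 57.44741657352728
near 343 ((465.0857849121094, -262.27838134765625), (33.96267318725586, 10.453664779663086), 86.59064483642578) 46.21966423339035
far 342 ((628.2814331054688, -247.5417022705078), (34.02632522583008, 10.28763198852539), 85.6969223022461) 46.220850148834614
clock 24.78 pos [ 541.2 -205.2  251. ] yaw -1.4825 w 60.0 f [-0.4 -0.9 -0.1]
shift cm [-50.83  10.96  -4.82] turn deg 72.26 tilt [-2.8e-03  8.0e-04 -1.0e+00]
```

View pics/w14.png

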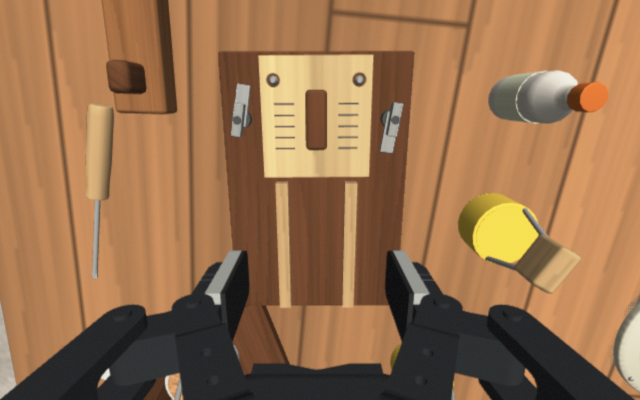

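servo_tool --rows '[{"x": -1.8, "y": 0.4, "z": -1, "turn": 0, "fingers": 7.5}, {"x": -3, "y": 0.7, "z": -2, "turn": 0, "fingers": 7.5}, {"x": -3.5, "y": 0.8, "z": -1.8, "turn": 0, "fingers": 7.5}, {"x": -3.8, "y": 0.8, "z": 0, "turn": 0, "fingers": 7.5}, {"x": -3.8, "y": 0.8, "z": 0, "turn": 0, "fingers": 7.5}, {"x": -3.8, "y": 0.8, "z": 0, "turn": 0, "fingers": 7.5}, {"x": -3.8, "y": 0.8, "z": 0, "turn": 0, "fingers": 7.5}, {"x": -3.8, "y": 0.8, "z": 0, "turn": 0, "fingers": 7.5}, {"x": -3.8, "y": 0.8, "z": 0, "turn": 0, "fingers": 7.5}, {"x": -3.8, "y": 0.8, "z": 0, "turn": 0, "fingers": 7.5}]'

```text
clock: 25.62
position: [435.1, 136.8, 299.3]
ee_rot: [0.738, -0.675, -0.0, 0.001]
contact_force: [0.3, -0.4, -0.5]
gripper_width: 74.9
```

servo_tool --rows '[{"x": -3.8, "y": 0.8, "z": 0, "turn": 0, "fingers": 7.5}, {"x": -3.8, "y": 0.8, "z": 0, "turn": 0, "fingers": 7.5}, {"x": -3.8, "y": 0.8, "z": 0, "turn": 0, "fingers": 7.5}, {"x": -3, "y": 0.6, "z": 0, "turn": -3, "fingers": 7.5}, {"x": 0, "y": 0, "z": 0, "turn": -6, "fingers": 7.5}, {"x": 0, "y": 0, "z": 0, "turn": -7, "fingers": 7.5}, {"x": 0, "y": 0, "z": 0, "turn": -7, "fingers": 7.5}, {"x": 0, "y": 0, "z": 0, "turn": -7, "fingers": 7.5}, {"x": 0, "y": 0, "z": 0, "turn": -7, "fingers": 7.5}, {"x": 0, "y": 0, "z": 0, "turn": -7, "fingers": 7.5}]'

```text
clock: 26.45
position: [393.5, 276.0, 298.9]
ee_rot: [0.938, -0.347, -0.001, 0.002]
contact_force: [0.3, 1.4, -0.3]
gripper_width: 75.1
```

servo_tool --rows '[{"x": 0, "y": 0, "z": 0, "turn": -7, "fingers": 7.5}, {"x": 0, "y": 0, "z": 0, "turn": -7, "fingers": 7.5}, {"x": 0, "y": 0, "z": 0, "turn": -7, "fingers": 7.5}, {"x": 0, "y": 0, "z": 0, "turn": -7, "fingers": 7.5}, {"x": 0, "y": 0, "z": 0, "turn": -7, "fingers": 7.5}, {"x": 0, "y": 0, "z": 0, "turn": -7, "fingers": 7.5}, {"x": 0, "y": 0, "z": 0, "turn": -7, "fingers": 7.5}, {"x": 0, "y": 0, "z": 0, "turn": -7, "fingers": 7.5}, {"x": 0, "y": 0, "z": 0, "turn": -7, "fingers": 7.5}, {"x": 0, "y": 0, "z": 0, "turn": 0, "fingers": 7.5}]'

```text
clock: 27.28
position: [393.6, 276.0, 299.0]
ee_rot: [0.981, 0.192, -0.001, 0.001]
contact_force: [-0.4, 0.3, 0.3]
gripper_width: 75.3
```

Run:
```python
from h import *
s=snap('wrist','w15');P=cloud(s);H=P[...,2];im=s['im'].astype(int)
c=rk(621,118.5);go([*c,158],RT)
m=(np.hypot(P[...,0]-c[0],P[...,1]-c[1])<60)&(H>178)&(H<195)
n,l,st,cc=cv2.connectedComponentsWithStats(m.astype(np.uint8));i=1+st[1:,4].argmax()
r=rect(P,l==i);print(c,r,np.nanmedian(H[l==i]))
go([*r[0],158],np.radians(r[2]-90 if r[1][0]>r[1][1] else r[2]))
```

```text
clock 27.33 pos [393.5 276.1 299.2] yaw 0.3824 w 74.9 f [ 0.8  0.3 -0.2]
shift cm [15.13 -1.91 14.08] turn deg -0.89 tilt [-0.0019 -0.0022 -1.    ]
[526.53370062 349.92215151] ((510.8116455078125, 356.89166259765625), (2.652358293533325, 13.701289176940918), 23.05364227294922) 181.7906266401527
clock 27.33 pos [393.5 276.1 299.2] yaw 0.3824 w 74.9 f [ 0.8  0.3 -0.2]
shift cm [13.93 -3.14 14.08] turn deg -1.14 tilt [-0.0019 -0.0022 -1.    ]
```

View pics/w15.png

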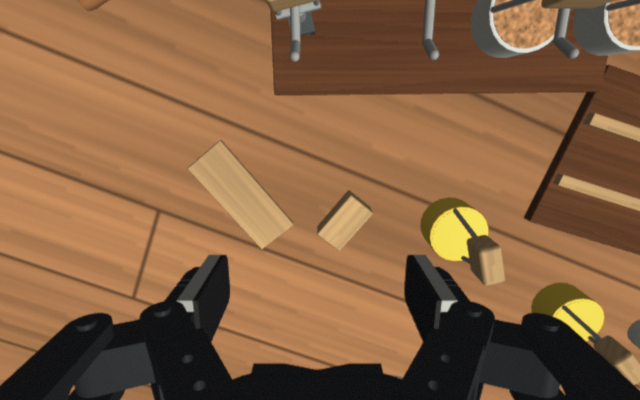

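servo_tool --rows '[{"x": 1.5, "y": -0.5, "z": 0, "turn": -0.9, "fingers": 7.5}, {"x": 2.5, "y": -0.7, "z": 0, "turn": 0, "fingers": 7.5}, {"x": 2.5, "y": -0.7, "z": 0, "turn": 0, "fingers": 7.5}, {"x": 2.5, "y": 0, "z": 0, "turn": 0, "fingers": 7.5}, {"x": 1, "y": 0, "z": 0, "turn": 0, "fingers": 7.5}, {"x": 0, "y": 0, "z": 0, "turn": 0, "fingers": 7.5}, {"x": 0, "y": 0, "z": 0, "turn": 0, "fingers": 7.5}]'

```text
clock: 27.92
position: [478.3, 332.4, 299.4]
ee_rot: [0.98, 0.198, -0.001, 0.001]
contact_force: [1.0, 0.1, -0.6]
gripper_width: 74.8
```

Run:
```python
from h import *
s=snap('wrist','w16');P=cloud(s);H=P[...,2];im=s['im'].astype(int)
c=rk(621,118.5);go([*c,158],RT)
m=(np.hypot(P[...,0]-c[0],P[...,1]-c[1])<60)&(H>176)&(H<195)&(im[...,0]>130)&(im[...,0]-im[...,2]>35)
n,l,st,cc=cv2.connectedComponentsWithStats(m.astype(np.uint8));i=1+st[1:,4].argmax()
r=rect(P,l==i);print(c,r,np.nanmedian(H[l==i]),st[i])
go([*r[0],158],np.radians(r[2]-90 if r[1][0]>r[1][1] else r[2]))
```

```text
clock 27.97 pos [477.9 332.3 300.1] yaw 0.3998 w 74.6 f [ 0.5  0.1 -0.2]
shift cm [ 5.19  0.26 14.2 ] turn deg 0.10 tilt [-0.0012 -0.001  -1.    ]
[526.53370062 349.92215151] ((529.2352294921875, 350.4635925292969), (23.201778411865234, 42.70513916015625), 34.917877197265625) 185.39743762235082 [ 293  103   57   39 1592]
clock 27.97 pos [477.9 332.3 300.1] yaw 0.3998 w 74.6 f [ 0.5  0.1 -0.2]
shift cm [ 5.46  0.32 14.2 ] turn deg -12.01 tilt [-0.0012 -0.001  -1.    ]
```

View pics/w16.png

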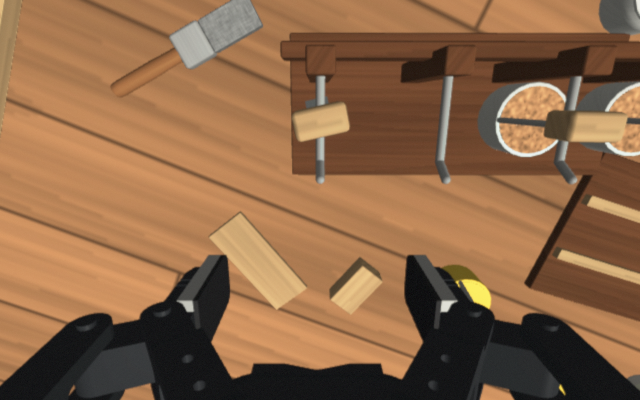

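servo_tool --rows '[{"x": 1.5, "y": 0.1, "z": 0, "turn": 0, "fingers": 7.5}, {"x": 2.5, "y": 0.2, "z": 0, "turn": 0, "fingers": 7.5}, {"x": 1.5, "y": 0, "z": 0, "turn": -6, "fingers": 7.5}, {"x": 0, "y": 0, "z": 1, "turn": -6, "fingers": 7.5}, {"x": 0, "y": 0, "z": 2.5, "turn": 0, "fingers": 7.5}, {"x": 0, "y": 0, "z": 3, "turn": 0, "fingers": 7.5}, {"x": 0, "y": 0, "z": 3, "turn": 0, "fingers": 7.5}, {"x": 0, "y": 0, "z": 2.5, "turn": 0, "fingers": 7.5}, {"x": 0, "y": 0, "z": 1.5, "turn": 0, "fingers": 7.5}, {"x": 0, "y": 0, "z": 0.8, "turn": 0, "fingers": 7.5}]'

```text
clock: 28.8
position: [528.2, 350.3, 155.6]
ee_rot: [0.954, 0.3, -0.002, 0.001]
contact_force: [-0.1, -0.1, 0.2]
gripper_width: 75.0
```

Run:
```python
from h import *
go([529.2,350.5,156],np.radians(34.9))
```

```text
clock 28.80 pos [528.2 350.3 155.6] yaw 0.6100 w 75.0 f [-0.1 -0.1  0.2]
shift cm [ 0.09  0.04 -0.04] turn deg 0.05 tilt [-0.0032 -0.0025 -1.    ]
```

servo_tool --rows '[{"x": 0.1, "y": 0, "z": 0, "turn": 0, "fingers": 6}, {"x": 0, "y": 0, "z": 0, "turn": 0, "fingers": 5}, {"x": 0, "y": 0, "z": 0, "turn": 0, "fingers": 4.4}, {"x": 0, "y": 0, "z": 0, "turn": 0, "fingers": 3.5}, {"x": 0, "y": 0, "z": 0, "turn": 0, "fingers": 3.5}, {"x": 0, "y": 0, "z": 0, "turn": 0, "fingers": 3.5}, {"x": 0, "y": 0, "z": 0, "turn": 0, "fingers": 3.5}, {"x": 0, "y": 0, "z": 0, "turn": 0, "fingers": 3.5}]'

```text
clock: 29.47
position: [532.0, 352.9, 160.2]
ee_rot: [0.954, 0.301, 0.002, -0.001]
contact_force: [-1.2, -0.1, 6.2]
gripper_width: 41.0
```

Run:
```python
from h import *
go([529.2,350.5,186],RT)
s=snap('wrist','w17')
```

```text
clock 29.47 pos [532.  352.9 160.2] yaw 0.6112 w 41.0 f [-1.2 -0.1  6.2]
shift cm [-0.36  0.04 -2.59] turn deg 12.22 tilt [ 0.0034  0.0025 -1.    ]
```

View pics/w17.png

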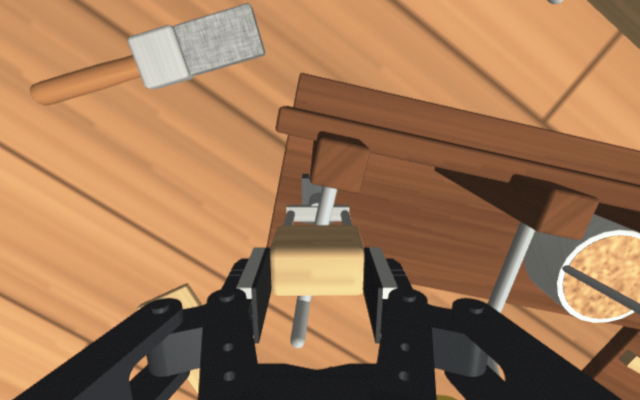

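servo_tool --rows '[{"x": 0, "y": 0, "z": -0.5, "turn": 0, "fingers": 3.5}, {"x": 0, "y": 0, "z": -1, "turn": 2, "fingers": 3.5}, {"x": 0, "y": 0, "z": -1, "turn": 5, "fingers": 3.5}, {"x": 0, "y": 0, "z": -0.2, "turn": 5.2, "fingers": 3.5}, {"x": 0, "y": 0, "z": 0, "turn": 0, "fingers": 3.5}, {"x": 0, "y": 0, "z": 0, "turn": 0, "fingers": 3.5}]'

```text
clock: 30.02
position: [530.6, 351.9, 184.0]
ee_rot: [0.98, 0.198, -0.001, 0.0]
contact_force: [-0.2, 0.5, -3.2]
gripper_width: 40.8
```

Run:
```python
from h import *
go([*rk(621-140,118.0),186],RT)
```

```text
clock 30.02 pos [530.6 351.9 184. ] yaw 0.3996 w 40.8 f [-0.2  0.5 -3.2]
shift cm [-14.45   0.06  -0.18] turn deg 0.09 tilt [-1.4e-03 -4.0e-04 -1.0e+00]
```

servo_tool --rows '[{"x": 0, "y": 0, "z": -0.8, "turn": 0, "fingers": 3.5}, {"x": -1, "y": 0, "z": 0, "turn": 0, "fingers": 3.5}, {"x": -2, "y": 0, "z": 0, "turn": 0, "fingers": 3.5}, {"x": -2, "y": 0, "z": 0, "turn": 0, "fingers": 3.5}, {"x": -2, "y": 0, "z": 0, "turn": 0, "fingers": 3.5}, {"x": -2.5, "y": 0, "z": 0, "turn": 0, "fingers": 3.5}, {"x": -2.5, "y": 0, "z": 0, "turn": 0, "fingers": 3.5}, {"x": -2, "y": 0, "z": -1, "turn": 0, "fingers": 3.5}, {"x": 0, "y": 0, "z": -3, "turn": 0, "fingers": 3.5}, {"x": 0, "y": 0, "z": -3, "turn": 0, "fingers": 3.5}]'

```text
clock: 30.85
position: [400.1, 296.2, 262.5]
ee_rot: [0.98, 0.199, -0.002, 0.001]
contact_force: [1.8, 0.9, -1.3]
gripper_width: 41.1
```

servo_tool --rows '[{"x": 0, "y": 0, "z": -2, "turn": 0, "fingers": 3.5}, {"x": 0, "y": 0, "z": 0, "turn": 0, "fingers": 3.5}, {"x": 0, "y": 0, "z": 0, "turn": 0, "fingers": 3.5}]'

```text
clock: 31.1
position: [402.0, 298.3, 283.7]
ee_rot: [0.98, 0.198, 0.001, -0.001]
contact_force: [-1.0, 0.2, -4.0]
gripper_width: 40.7
```

Run:
```python
from h import *
go([465.1,-262.3,290],np.radians(87-180))
s=snap('wrist','w18');snap('scene','s18');t=cv2.imread('pics/s18.png')
cv2.imwrite('pics/s18c.png',cv2.resize(t[80:335,190:520],None,fx=2.4,fy=2.3,interpolation=cv2.INTER_CUBIC))
```

```text
clock 31.10 pos [402.  298.3 283.7] yaw 0.3987 w 40.7 f [-1.   0.2 -4. ]
shift cm [-15.95  54.11  -0.77] turn deg -64.16 tilt [ 0.0011  0.0026 -1.    ]
```

View pics/w18.png

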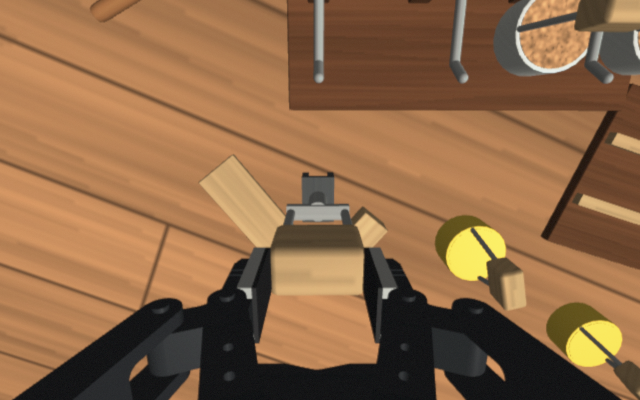

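View pics/s18c.png

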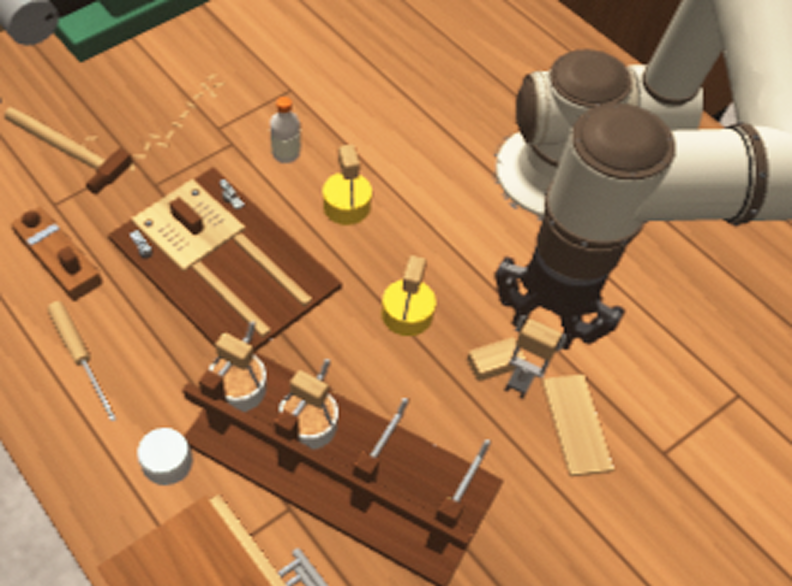

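servo_tool --rows '[{"x": -0.5, "y": 1.5, "z": -0.5, "turn": 0, "fingers": 3.5}, {"x": -0.9, "y": 3, "z": 0, "turn": 0, "fingers": 3.5}, {"x": -1.1, "y": 3.7, "z": 0, "turn": 0, "fingers": 3.5}, {"x": -1.1, "y": 3.7, "z": 0, "turn": 0, "fingers": 3.5}, {"x": -1.1, "y": 3.7, "z": 0, "turn": 0, "fingers": 3.5}, {"x": -1.1, "y": 3.7, "z": 0, "turn": 0, "fingers": 3.5}, {"x": -1.1, "y": 3.7, "z": 0, "turn": 0, "fingers": 3.5}, {"x": -1.1, "y": 3.7, "z": 0, "turn": 0, "fingers": 3.5}, {"x": -1.1, "y": 3.7, "z": 0, "turn": 0, "fingers": 3.5}, {"x": -1.1, "y": 3.7, "z": 0, "turn": 0, "fingers": 3.5}]'

```text
clock: 32.03
position: [438.7, -58.3, 286.7]
ee_rot: [0.98, 0.198, -0.001, -0.0]
contact_force: [1.2, 0.6, -2.6]
gripper_width: 41.1
```

servo_tool --rows '[{"x": -1.1, "y": 3.7, "z": 0, "turn": 0, "fingers": 3.5}, {"x": -1.1, "y": 3.7, "z": 0, "turn": 0, "fingers": 3.5}, {"x": -1.1, "y": 3.7, "z": 0, "turn": 0, "fingers": 3.5}, {"x": -1.1, "y": 3.7, "z": 0, "turn": 0, "fingers": 3.5}, {"x": -1.1, "y": 3.5, "z": 0, "turn": 0, "fingers": 3.5}, {"x": -0.3, "y": 1.6, "z": 0, "turn": 4, "fingers": 3.5}, {"x": 0, "y": 0, "z": 0, "turn": 7, "fingers": 3.5}, {"x": 0, "y": 0, "z": 0, "turn": 7, "fingers": 3.5}, {"x": 0, "y": 0, "z": 0, "turn": 7, "fingers": 3.5}, {"x": 0, "y": 0, "z": 0, "turn": 7, "fingers": 3.5}]'

```text
clock: 32.87
position: [462.4, -262.3, 285.9]
ee_rot: [0.996, -0.084, -0.002, -0.0]
contact_force: [-0.5, 0.3, -1.5]
gripper_width: 40.8
```

servo_tool --rows '[{"x": 0, "y": 0, "z": 0, "turn": 7, "fingers": 3.5}, {"x": 0, "y": 0, "z": 0, "turn": 7, "fingers": 3.5}, {"x": 0, "y": 0, "z": 0, "turn": 7, "fingers": 3.5}, {"x": 0, "y": 0, "z": 0, "turn": 7, "fingers": 3.5}, {"x": 0, "y": 0, "z": 0, "turn": 7, "fingers": 3.5}, {"x": 0, "y": 0, "z": 0, "turn": 7, "fingers": 3.5}, {"x": 0, "y": 0, "z": 0, "turn": 7, "fingers": 3.5}, {"x": 0, "y": 0, "z": 0, "turn": 7, "fingers": 3.5}, {"x": 0, "y": 0, "z": 0, "turn": 7, "fingers": 3.5}, {"x": 0, "y": 0, "z": 0, "turn": 7, "fingers": 3.5}]'

```text
clock: 33.7
position: [462.5, -261.9, 286.0]
ee_rot: [0.769, -0.64, -0.002, 0.001]
contact_force: [0.3, -0.3, -2.6]
gripper_width: 40.9
```

servo_tool --rows '[{"x": 0, "y": 0, "z": 0, "turn": 7, "fingers": 3.5}, {"x": 0, "y": 0, "z": 0, "turn": 6, "fingers": 3.5}, {"x": 0, "y": 0, "z": 0, "turn": 0, "fingers": 3.5}, {"x": 0, "y": 0, "z": 0, "turn": 0, "fingers": 3.5}]'

```text
clock: 34.03
position: [462.9, -261.9, 286.5]
ee_rot: [-0.694, 0.72, 0.001, -0.001]
contact_force: [0.4, -0.1, -3.2]
gripper_width: 41.0
```

Run:
```python
from h import *
s=snap('wrist','w19');P=cloud(s);H=P[...,2]
go([465.1,-262.3,200],np.radians(87-180))
for nm,c in dict(near=(464.4,-262.1),far=(627.6,-247.6)).items():
    m=(np.hypot(P[...,0]-c[0],P[...,1]-c[1])<24)&(H>42)&(H<52)
    if m.sum()>50:print(nm,m.sum(),rect(P,m),np.nanmedian(H[m]))
```

```text
clock 34.08 pos [ 463.  -261.9  286.7] yaw -1.6069 w 40.9 f [ 0.8 -0.  -1.6]
shift cm [ 0.03 -0.23  8.67] turn deg 0.93 tilt [-2.e-03  5.e-04 -1.e+00]
near 239 ((465.40643310546875, -263.0494079589844), (32.65312194824219, 9.494659423828125), 87.99017333984375) 46.36314634391664
far 266 ((627.97509765625, -247.52601623535156), (34.538028717041016, 10.406848907470703), 85.3346939086914) 46.135017552069684
```

View pics/w19.png

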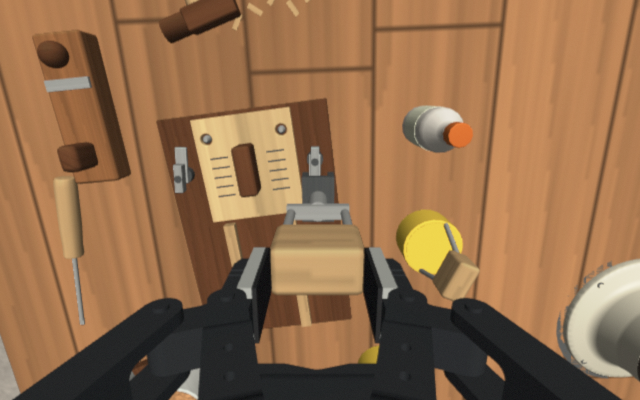

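```bash
cat >> h.py <<'E'
def toolpts(s,st):
    from scipy.spatial.transform import Rotation as R
    return (cloud(s)-st['position'])@R.from_quat(st['ee_rot']).as_matrix()
E
python3 - <<'E'
from h import *
from bench import arm
s=load('w19');T=toolpts(s,arm.read_state());im=s['im'].astype(int)
for (u,v) in [(318,180),(305,190),(318,190),(331,190),(318,212),(318,240),(318,270),(318,288)]: print(u,v,T[v,u].round(1),im[v,u])
def rp(m):
    p=T[m][:,:2].astype(np.float32);return cv2.minAreaRect(p)
reg=np.zeros(im.shape[:2],bool);reg[165:300,270:366]=1
for a,b in [(-32,-22),(-22,60),(60,135)]:
    m=reg&(T[...,2]>a)&(T[...,2]<b)&(abs(T[...,0])<40);print(a,b,m.sum(),[T[m][:,k].min().round(1) for k in range(3)],[T[m][:,k].max().round(1) for k in range(3)])
E
python3 -c "
import cv2;t=cv2.imread('pics/w19.png');cv2.imwrite('pics/w19c.png',cv2.resize(t[130:300,240:400],None,fx=3.4,fy=3.4,interpolation=cv2.INTER_CUBIC))"
```

```text
318 180 [12.1  1.1 95.5] [79 81 79]
305 190 [ 4.4 -8.8 94.6] [81 82 79]
318 190 [ 4.   1.2 96.2] [89 89 86]
331 190 [ 3.9 11.2 96.6] [81 83 79]
318 212 [-3.2  1.  63.8] [162 161 154]
318 240 [  8.6   0.6 -13.7] [153 124  87]
318 270 [ -0.9   0.6 -24.9] [206 166 115]
318 288 [ -9.    0.6 -26.4] [205 165 115]
-32 -22 4507 [np.float64(-14.7), np.float64(-20.8), np.float64(-32.0)] [np.float64(10.4), np.float64(20.6), np.float64(-22.0)]
-22 60 2273 [np.float64(-3.8), np.float64(-21.4), np.float64(-22.0)] [np.float64(9.6), np.float64(21.9), np.float64(60.0)]
60 135 1869 [np.float64(-21.7), np.float64(-21.0), np.float64(60.0)] [np.float64(14.6), np.float64(21.9), np.float64(116.9)]
```

View pics/w19c.png

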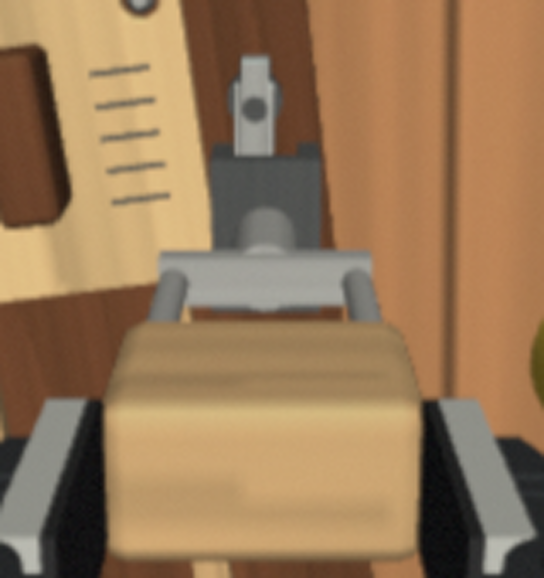

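servo_tool --rows '[{"x": 0.3, "y": -0.25, "z": 1, "turn": 0.5, "fingers": 3.5}, {"x": 0, "y": 0, "z": 2.5, "turn": 0, "fingers": 3.5}, {"x": 0, "y": 0, "z": 3, "turn": 0, "fingers": 3.5}, {"x": 0, "y": 0, "z": 2.5, "turn": 0, "fingers": 3.5}, {"x": 0, "y": 0, "z": 1.5, "turn": 0, "fingers": 3.5}, {"x": 0, "y": 0, "z": 0.7, "turn": 0, "fingers": 3.5}, {"x": 0, "y": 0, "z": 0, "turn": 0, "fingers": 3.5}, {"x": 0, "y": 0, "z": 0, "turn": 0, "fingers": 3.5}]'

```text
clock: 34.75
position: [466.5, -265.3, 175.8]
ee_rot: [-0.69, 0.723, -0.0, -0.0]
contact_force: [0.7, -0.3, -1.6]
gripper_width: 40.8
```

Run:
```python
from h import *
s=snap('wrist','w20')
go([465.5,-265.1,175],np.radians(87.4-180))
cv2.imwrite('pics/w20c.png',cv2.resize(s['im'][100:300,230:410][:,:,::-1],None,fx=3,fy=3,interpolation=cv2.INTER_CUBIC))
s2=snap('scene','s20');q=proj(s2,[465,-262,60])[0].astype(int);print(q)
cv2.imwrite('pics/s20c.png',cv2.resize(s2['im'][q[1]-40:q[1]+30,q[0]-50:q[0]+50][:,:,::-1],None,fx=7,fy=7,interpolation=cv2.INTER_CUBIC))
```

```text
clock 34.80 pos [ 467.  -265.4  176.7] yaw -1.6174 w 41.2 f [-0.3 -0.2 -2.6]
shift cm [-0.02  0.15  0.17] turn deg -0.07 tilt [ 0.002  -0.0011 -1.    ]
[284 158]
```

View pics/w20c.png

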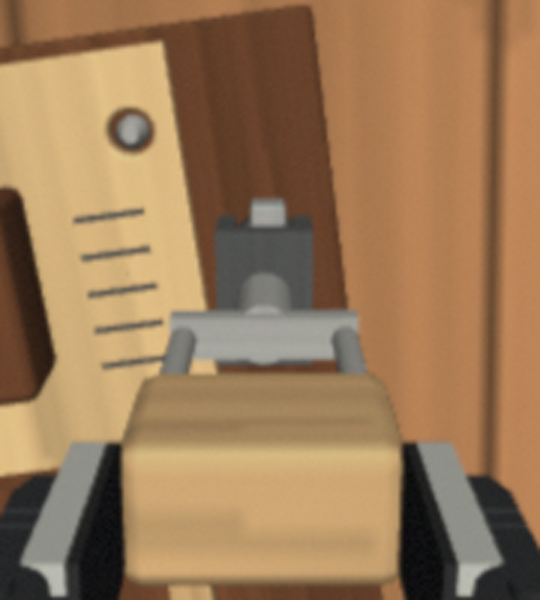

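View pics/s20c.png

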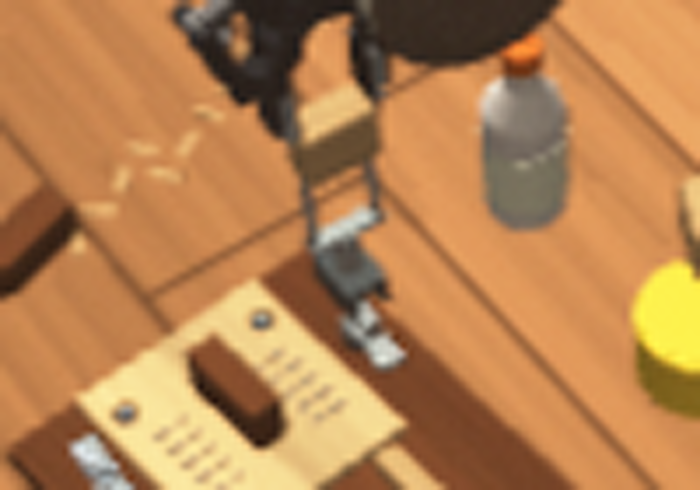

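servo_tool --rows '[{"x": 0, "y": 0.12, "z": 0.5, "turn": 0, "fingers": 3.5}, {"x": 0, "y": 0, "z": 0.6, "turn": 0, "fingers": 3.5}, {"x": 0, "y": 0, "z": 0.5, "turn": 0, "fingers": 3.5}, {"x": 0, "y": 0, "z": 0.3, "turn": 0, "fingers": 3.5}, {"x": 0, "y": 0, "z": 0, "turn": 0, "fingers": 3.5}, {"x": 0, "y": 0, "z": 0, "turn": 0, "fingers": 3.5}]'

```text
clock: 35.35
position: [464.8, -264.9, 156.4]
ee_rot: [-0.69, 0.724, 0.0, -0.0]
contact_force: [-0.9, 0.0, -2.6]
gripper_width: 40.9
```

servo_tool --rows '[{"x": 0, "y": 0, "z": 0.3, "turn": 0, "fingers": 3.5}, {"x": 0, "y": 0, "z": 0.2, "turn": 0, "fingers": 3.5}, {"x": 0, "y": 0, "z": 0.1, "turn": 0, "fingers": 3.5}, {"x": 0, "y": 0, "z": 0, "turn": 0, "fingers": 3.5}, {"x": 0, "y": 0, "z": 0, "turn": 0, "fingers": 3.5}]'

```text
clock: 35.77
position: [464.9, -264.9, 150.6]
ee_rot: [-0.69, 0.724, 0.0, -0.0]
contact_force: [-0.2, 0.6, -2.6]
gripper_width: 41.2
```

servo_tool --rows '[{"x": 0, "y": 0.02, "z": 0, "turn": 3, "fingers": 3.5}, {"x": 0, "y": 0.03, "z": 0, "turn": 6, "fingers": 3.5}, {"x": 0, "y": 0.03, "z": 0, "turn": 6, "fingers": 3.5}, {"x": 0, "y": 0.03, "z": 0, "turn": 6, "fingers": 3.5}, {"x": 0, "y": 0.03, "z": 0, "turn": 6, "fingers": 3.5}, {"x": 0, "y": 0.03, "z": 0, "turn": 6, "fingers": 3.5}, {"x": 0, "y": 0.03, "z": 0, "turn": 6, "fingers": 3.5}, {"x": 0, "y": 0.03, "z": 0, "turn": 6, "fingers": 3.5}, {"x": 0, "y": 0, "z": 0, "turn": 0, "fingers": 3.5}, {"x": 0, "y": 0, "z": 0, "turn": 0, "fingers": 3.5}]'

```text
clock: 36.6
position: [463.4, -264.3, 150.9]
ee_rot: [-0.362, 0.932, -0.001, 0.001]
contact_force: [1.6, -0.7, -3.2]
gripper_width: 40.9
```

Run:
```python
from h import *
from bench import arm
st=arm.read_state();print(np.degrees(yaw(st['ee_rot'])),st['position'],st['contact_force'].round(1),st['wrist_torque'].round(3),st['gripper_width'])
s=snap('wrist','w21')
```

```text
-137.5457154399283 [ 463.37300295 -264.3210771   150.86684792] [ 1.6 -0.7 -3.2] [-0.533 -0.389  0.057] 40.93418474312396
```

View pics/w21.png

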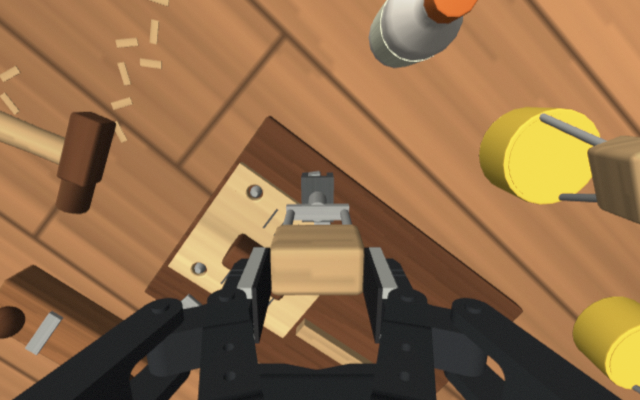

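servo_tool --rows '[{"x": 0, "y": 0.03, "z": 0, "turn": 6, "fingers": 3.5}, {"x": 0, "y": 0.03, "z": 0, "turn": 6, "fingers": 3.5}, {"x": 0, "y": 0.03, "z": 0, "turn": 6, "fingers": 3.5}, {"x": 0, "y": 0.03, "z": 0, "turn": 6, "fingers": 3.5}, {"x": 0, "y": 0.03, "z": 0, "turn": 6, "fingers": 3.5}, {"x": 0, "y": 0, "z": 0, "turn": 2, "fingers": 3.5}, {"x": 0, "y": 0, "z": 0, "turn": 0, "fingers": 3.5}, {"x": 0, "y": 0, "z": 0, "turn": 0, "fingers": 3.5}]'

```text
clock: 37.32
position: [462.3, -263.2, 150.9]
ee_rot: [-0.091, 0.996, -0.0, 0.0]
contact_force: [1.2, -3.0, -2.5]
gripper_width: 41.1
```

```bash
cat > tq.py <<'E'
from h import *
from bench import arm
st=arm.read_state();print(np.degrees(yaw(st['ee_rot'])).round(2),st['position'].round(1),st['contact_force'].round(1),st['wrist_torque'].round(3),st['gripper_width'].round(1))
E
python3 tq.py
```

```text
Traceback (most recent call last):
  File "tq.py", line 3, in <module>
    st=arm.read_state();print(np.degrees(yaw(st['ee_rot'])).round(2),st['position'].round(1),st['contact_force'].round(1),st['wrist_torque'].round(3),st['gripper_width'].round(1))
                                                                                                                                                      ^^^^^^^^^^^^^^^^^^^^^^^^^
AttributeError: 'float' object has no attribute 'round'
```

```bash
sed -i "s/,st\['gripper_width'\].round(1)//" tq.py; python3 tq.py
```

```text
-169.56 [ 462.3 -263.2  150.9] [ 1.2 -3.  -2.5] [-1.06  -0.216  0.072]
```

servo_tool --rows '[{"x": 0, "y": 0.01, "z": 0, "turn": 2, "fingers": 3.5}, {"x": 0, "y": 0.01, "z": 0, "turn": 2, "fingers": 3.5}, {"x": 0, "y": 0, "z": 0, "turn": 0, "fingers": 3.5}, {"x": 0, "y": 0, "z": 0, "turn": 0, "fingers": 3.5}]'

```text
clock: 37.65
position: [462.2, -262.8, 150.8]
ee_rot: [-0.056, 0.998, -0.0, 0.0]
contact_force: [0.3, -2.1, -2.6]
gripper_width: 40.6
```

```bash
python3 tq.py
```

```text
-173.58 [ 462.2 -262.8  150.8] [ 0.3 -2.1 -2.6] [-0.996 -0.161  0.017]
```

servo_tool --rows '[{"x": 0, "y": 0.01, "z": 0, "turn": 2, "fingers": 3.5}, {"x": 0, "y": 0.01, "z": 0, "turn": 2, "fingers": 3.5}, {"x": 0, "y": 0, "z": 0, "turn": 0, "fingers": 3.5}, {"x": 0, "y": 0, "z": 0, "turn": 0, "fingers": 3.5}]'

```text
clock: 37.98
position: [462.1, -262.5, 150.8]
ee_rot: [-0.021, 1.0, -0.0, 0.0]
contact_force: [0.3, -2.1, -1.7]
gripper_width: 40.7
```

```bash
python3 tq.py
```

```text
-177.59 [ 462.1 -262.5  150.8] [ 0.3 -2.1 -1.7] [-1.059 -0.174  0.04 ]
```

servo_tool --rows '[{"x": 0, "y": 0.01, "z": 0, "turn": 2, "fingers": 3.5}, {"x": 0, "y": 0, "z": 0, "turn": 1, "fingers": 3.5}, {"x": 0, "y": 0, "z": 0, "turn": 0, "fingers": 3.5}, {"x": 0, "y": 0, "z": 0, "turn": 0, "fingers": 3.5}]'

```text
clock: 38.32
position: [462.1, -262.5, 150.8]
ee_rot: [0.005, 1.0, -0.0, 0.0]
contact_force: [0.8, -3.8, -0.8]
gripper_width: 40.9
```

```bash
python3 tq.py
```

```text
179.37 [ 462.1 -262.5  150.8] [ 0.8 -3.8 -0.8] [-1.372 -0.066  0.022]
```

servo_tool --rows '[{"x": 0, "y": 0, "z": 0, "turn": 2, "fingers": 3.5}, {"x": 0, "y": 0, "z": 0, "turn": 2, "fingers": 3.5}, {"x": 0, "y": 0, "z": 0, "turn": 0, "fingers": 3.5}, {"x": 0, "y": 0, "z": 0, "turn": 0, "fingers": 3.5}]'

```text
clock: 38.65
position: [462.1, -262.4, 150.8]
ee_rot: [0.039, 0.999, -0.0, -0.0]
contact_force: [0.0, -3.3, -1.1]
gripper_width: 40.7
```

```bash
python3 tq.py
python3 - <<'E'
from h import *
s=snap('wrist','w22')
s2=snap('scene','s22');q=[284,158]
cv2.imwrite('pics/s22c.png',cv2.resize(s2['im'][q[1]-45:q[1]+45,q[0]-60:q[0]+60][:,:,::-1],None,fx=6,fy=6,interpolation=cv2.INTER_CUBIC))
E
```

```text
175.5 [ 462.1 -262.4  150.8] [ 0.  -3.3 -1.1] [-1.433 -0.053  0.856]
```

View pics/w22.png

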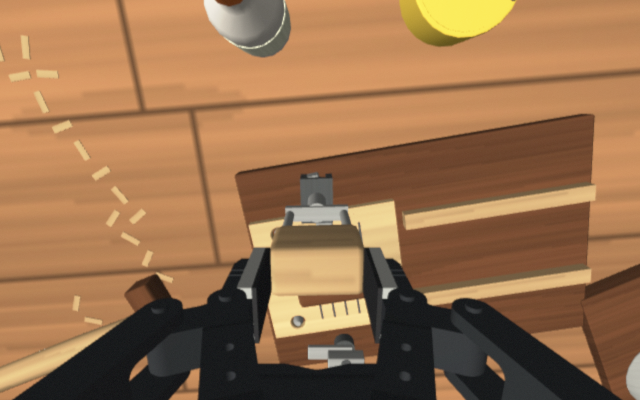

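View pics/s22c.png

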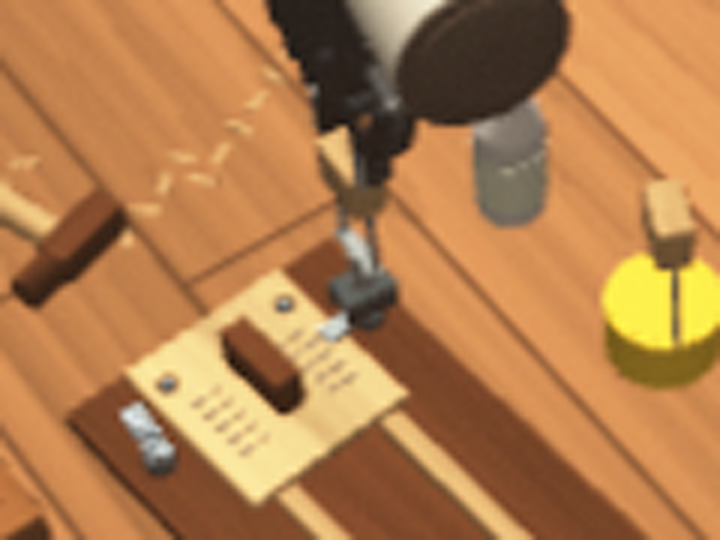

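servo_tool --rows '[{"x": 0, "y": 0, "z": 0, "turn": -4, "fingers": 3.5}, {"x": 0, "y": -0.03, "z": 0, "turn": -4, "fingers": 3.5}, {"x": 0, "y": 0, "z": 0, "turn": 0, "fingers": 3.5}, {"x": 0, "y": 0, "z": -0.5, "turn": 0, "fingers": 3.5}, {"x": 0, "y": 0, "z": -1, "turn": 0, "fingers": 3.5}, {"x": 0, "y": 0, "z": -1.5, "turn": 0, "fingers": 3.5}, {"x": 0, "y": 0, "z": -2, "turn": 0, "fingers": 3.5}, {"x": 0, "y": 0, "z": -3, "turn": 0, "fingers": 3.5}, {"x": 0, "y": 0, "z": 0, "turn": 0, "fingers": 3.5}, {"x": 0, "y": 0, "z": 0, "turn": 0, "fingers": 3.5}]'

```text
clock: 39.58
position: [462.9, -262.1, 232.9]
ee_rot: [-0.028, 1.0, 0.0, 0.002]
contact_force: [-0.1, -0.1, -2.7]
gripper_width: 40.4
```

```bash
python3 tq.py
python3 - <<'E'
from h import *
s=snap('wrist','w23')
go([628,-247.5,230],np.radians(85.4))
E
```

```text
-176.79 [ 462.9 -262.1  232.9] [-0.1 -0.1 -2.7] [ 0.079  0.034 -0.017]
clock 39.63 pos [ 461.6 -261.7  231.1] yaw -3.0855 w 40.9 f [-0.2  0.2 -2.7]
shift cm [-16.69   0.48   0.12] turn deg -82.19 tilt [ 6.0e-04  1.7e-03 -1.0e+00]
```

View pics/w23.png

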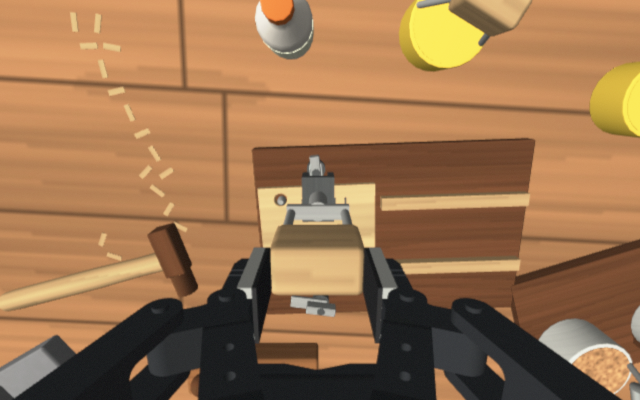

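servo_tool --rows '[{"x": -1.5, "y": 0, "z": 0, "turn": 0, "fingers": 3.5}, {"x": -3, "y": 0.1, "z": 0, "turn": 0, "fingers": 3.5}, {"x": -3.5, "y": 0.1, "z": 0, "turn": 0, "fingers": 3.5}, {"x": -3.5, "y": 0.1, "z": 0, "turn": 0, "fingers": 3.5}, {"x": -3.2, "y": 0.1, "z": 0, "turn": 0, "fingers": 3.5}, {"x": -2, "y": 0.1, "z": 0, "turn": 0, "fingers": 3.5}, {"x": 0, "y": 0, "z": 0, "turn": -5, "fingers": 3.5}, {"x": 0, "y": 0, "z": 0, "turn": -7, "fingers": 3.5}, {"x": 0, "y": 0, "z": 0, "turn": -7, "fingers": 3.5}, {"x": 0, "y": 0, "z": 0, "turn": -7, "fingers": 3.5}]'

```text
clock: 40.47
position: [627.5, -247.1, 228.0]
ee_rot: [-0.255, 0.967, 0.002, -0.002]
contact_force: [-0.5, -0.7, -2.0]
gripper_width: 40.9
```

servo_tool --rows '[{"x": 0, "y": 0, "z": 0, "turn": -7, "fingers": 3.5}, {"x": 0, "y": 0, "z": 0, "turn": -7, "fingers": 3.5}, {"x": 0, "y": 0, "z": 0, "turn": -7, "fingers": 3.5}, {"x": 0, "y": 0, "z": 0, "turn": -7, "fingers": 3.5}, {"x": 0, "y": 0, "z": 0, "turn": -7, "fingers": 3.5}, {"x": 0, "y": 0, "z": 0, "turn": -7, "fingers": 3.5}, {"x": 0, "y": 0, "z": 0, "turn": -7, "fingers": 3.5}, {"x": 0, "y": 0, "z": 0, "turn": -7, "fingers": 3.5}, {"x": 0, "y": 0, "z": 0, "turn": 0, "fingers": 3.5}, {"x": 0, "y": 0, "z": 0, "turn": 0, "fingers": 3.5}]'

```text
clock: 41.3
position: [627.7, -247.4, 229.0]
ee_rot: [-0.676, 0.737, 0.002, -0.001]
contact_force: [-0.3, 0.0, -2.6]
gripper_width: 41.0
```

```bash
python3 tq.py
python3 - <<'E'
from h import *
from bench import arm
s=snap('wrist','w24');st=arm.read_state();P=cloud(s);H=P[...,2]
T=toolpts(s,st)
reg=np.zeros(H.shape,bool);reg[150:300,270:366]=1
for a,b in [(-32,-22),(60,125)]:
    m=reg&(T[...,2]>a)&(T[...,2]<b)&(abs(T[...,0])<40);print(a,b,[T[m][:,k].min().round(1) for k in range(3)],[T[m][:,k].max().round(1) for k in range(3)])
c=(628,-247.5);m=(np.hypot(P[...,0]-c[0],P[...,1]-c[1])<26)&(H>42)&(H<52);print(rect(P,m),m.sum())
psi=np.radians(-94.6);R=np.array([[np.cos(psi),np.sin(psi)],[np.sin(psi),-np.cos(psi)]])
t=np.array([628.1,-247.5])-R@np.array([-2.8,.5]);go([*t,175],psi)
cv2.imwrite('pics/w24c.png',cv2.resize(s['im'][100:300,230:410][:,:,::-1],None,fx=3,fy=3,interpolation=cv2.INTER_CUBIC))
E
```

```text
-94.92 [ 627.7 -247.4  229. ] [-0.3  0.  -2.6] [ 0.061 -0.003  0.018]
-32 -22 [np.float64(-14.7), np.float64(-20.9), np.float64(-31.8)] [np.float64(10.7), np.float64(20.7), np.float64(-22.0)]
60 125 [np.float64(-21.7), np.float64(-20.9), np.float64(60.0)] [np.float64(14.5), np.float64(21.9), np.float64(117.0)]
((627.6348876953125, -254.54432678222656), (20.60081672668457, 9.178421974182129), 84.86061096191406) 206
clock 41.35 pos [ 627.8 -247.6  229.3] yaw -1.6563 w 40.6 f [-0.2 -0.1 -2.8]
shift cm [ 0.27 -0.09  5.43] turn deg -0.30 tilt [-0.0025  0.0011 -1.    ]
```

View pics/w24c.png

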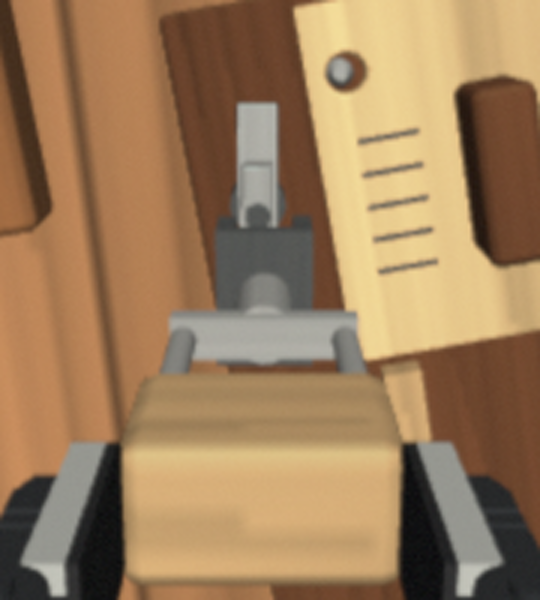

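servo_tool --rows '[{"x": 0.27, "y": -0.12, "z": 1, "turn": -0.3, "fingers": 3.5}, {"x": 0, "y": 0, "z": 2, "turn": 0, "fingers": 3.5}, {"x": 0, "y": 0, "z": 1.6, "turn": 0, "fingers": 3.5}, {"x": 0, "y": 0, "z": 0.8, "turn": 0, "fingers": 3.5}, {"x": 0, "y": 0, "z": 0, "turn": 0, "fingers": 3.5}, {"x": 0, "y": 0, "z": 0, "turn": 0, "fingers": 3.5}, {"x": 0, "y": 0, "z": 0, "turn": 0, "fingers": 3.5}]'

```text
clock: 41.93
position: [630.2, -251.1, 177.7]
ee_rot: [-0.679, 0.734, -0.001, 0.0]
contact_force: [-0.6, -0.3, -2.2]
gripper_width: 40.1
```

```bash
python3 tq.py
python3 - <<'E'
from h import *
s=snap('wrist','w25')
psi=np.radians(-94.6);R=np.array([[np.cos(psi),np.sin(psi)],[np.sin(psi),-np.cos(psi)]])
t=np.array([628.1,-247.5])-R@np.array([-2.8,.5]);go([*t,150.8],psi)
cv2.imwrite('pics/w25c.png',cv2.resize(s['im'][100:300,230:410][:,:,::-1],None,fx=3,fy=3,interpolation=cv2.INTER_CUBIC))
E
```

```text
-94.42 [ 630.2 -251.1  177.7] [-0.6 -0.3 -2.2] [0.003 0.004 0.055]
clock 41.98 pos [ 630.3 -251.1  178. ] yaw -1.6478 w 40.9 f [-0.1 -0.2 -2. ]
shift cm [-0.06  0.2   2.72] turn deg 0.19 tilt [ 2.6e-03 -9.0e-04 -1.0e+00]
```

View pics/w25c.png

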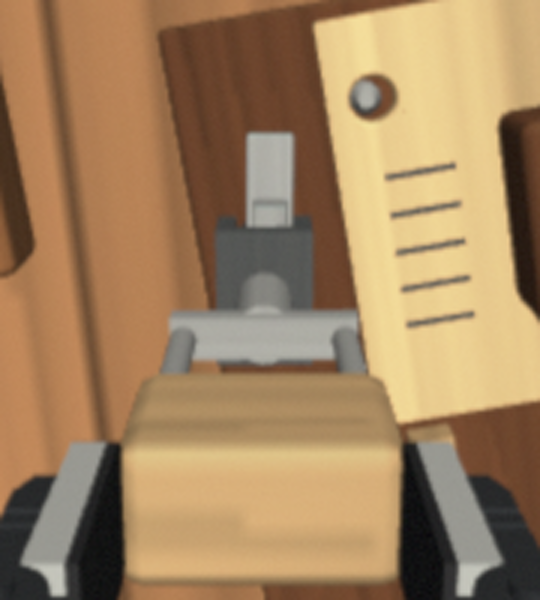

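servo_tool --rows '[{"x": 0, "y": 0.18, "z": 0.5, "turn": 0.2, "fingers": 3.5}, {"x": 0, "y": 0, "z": 0.6, "turn": 0, "fingers": 3.5}, {"x": 0, "y": 0, "z": 0.5, "turn": 0, "fingers": 3.5}, {"x": 0, "y": 0, "z": 0.4, "turn": 0, "fingers": 3.5}, {"x": 0, "y": 0, "z": 0, "turn": 0, "fingers": 3.5}, {"x": 0, "y": 0, "z": 0, "turn": 0, "fingers": 3.5}]'

```text
clock: 42.48
position: [627.4, -250.6, 156.1]
ee_rot: [-0.678, 0.735, 0.0, -0.0]
contact_force: [0.1, -0.6, -2.3]
gripper_width: 41.2
```

```bash
python3 tq.py
```

```text
-94.6 [ 627.4 -250.6  156.1] [ 0.1 -0.6 -2.3] [-0.036 -0.001  0.006]
```

servo_tool --rows '[{"x": 0, "y": -0.08, "z": 0.3, "turn": 0, "fingers": 3.5}, {"x": 0, "y": 0, "z": 0.2, "turn": 0, "fingers": 3.5}, {"x": 0, "y": 0, "z": 0, "turn": 0, "fingers": 3.5}, {"x": 0, "y": 0.02, "z": 0, "turn": 3, "fingers": 3.5}, {"x": 0, "y": 0.03, "z": 0, "turn": 6, "fingers": 3.5}, {"x": 0, "y": 0.03, "z": 0, "turn": 6, "fingers": 3.5}, {"x": 0, "y": 0.03, "z": 0, "turn": 6, "fingers": 3.5}, {"x": 0, "y": 0.03, "z": 0, "turn": 6, "fingers": 3.5}, {"x": 0, "y": 0.03, "z": 0, "turn": 6, "fingers": 3.5}, {"x": 0, "y": 0, "z": 0, "turn": 0, "fingers": 3.5}]'

```text
clock: 43.32
position: [627.1, -250.3, 151.7]
ee_rot: [-0.441, 0.898, -0.0, 0.0]
contact_force: [1.1, -0.5, -2.6]
gripper_width: 41.1
```

```bash
python3 tq.py
```

```text
-127.7 [ 627.1 -250.3  151.7] [ 1.1 -0.5 -2.6] [-0.21  -0.207  0.029]
```

servo_tool --rows '[{"x": 0, "y": 0.03, "z": 0, "turn": 6, "fingers": 3.5}, {"x": 0, "y": 0.03, "z": 0, "turn": 6, "fingers": 3.5}, {"x": 0, "y": 0.03, "z": 0, "turn": 6, "fingers": 3.5}, {"x": 0, "y": 0.03, "z": 0, "turn": 6, "fingers": 3.5}, {"x": 0, "y": 0.03, "z": 0, "turn": 6, "fingers": 3.5}, {"x": 0, "y": 0.03, "z": 0, "turn": 6, "fingers": 3.5}, {"x": 0, "y": 0.03, "z": 0, "turn": 6, "fingers": 3.5}, {"x": 0, "y": 0, "z": 0, "turn": 0, "fingers": 3.5}, {"x": 0, "y": 0, "z": 0, "turn": 0, "fingers": 3.5}]'

```text
clock: 44.07
position: [625.7, -248.8, 151.7]
ee_rot: [-0.093, 0.996, -0.0, 0.0]
contact_force: [-0.0, -1.7, -3.2]
gripper_width: 40.9
```

```bash
python3 tq.py
```

```text
-169.36 [ 625.7 -248.8  151.7] [-0.  -1.7 -3.2] [-0.577 -0.139  0.018]
```

servo_tool --rows '[{"x": 0, "y": 0.01, "z": 0, "turn": 3, "fingers": 3.5}, {"x": 0, "y": 0.01, "z": 0, "turn": 3, "fingers": 3.5}, {"x": 0, "y": 0, "z": 0, "turn": 2, "fingers": 3.5}, {"x": 0, "y": 0, "z": 0, "turn": 0, "fingers": 3.5}, {"x": 0, "y": 0, "z": 0, "turn": 0, "fingers": 3.5}]'

```text
clock: 44.48
position: [625.6, -248.6, 151.7]
ee_rot: [-0.022, 1.0, -0.0, -0.0]
contact_force: [0.1, -1.7, -2.9]
gripper_width: 40.6
```

```bash
python3 tq.py
```

```text
-177.42 [ 625.6 -248.6  151.7] [ 0.1 -1.7 -2.9] [-0.754 -0.025  0.076]
```

servo_tool --rows '[{"x": 0, "y": 0, "z": 0, "turn": 2, "fingers": 3.5}, {"x": 0, "y": 0, "z": 0, "turn": 2, "fingers": 3.5}, {"x": 0, "y": 0, "z": 0, "turn": 0, "fingers": 3.5}, {"x": 0, "y": 0, "z": 0, "turn": 0, "fingers": 3.5}]'

```text
clock: 44.82
position: [625.6, -248.5, 151.7]
ee_rot: [0.013, 1.0, -0.0, -0.0]
contact_force: [-0.6, -1.9, -2.3]
gripper_width: 40.7
```

```bash
python3 tq.py
```

```text
178.56 [ 625.6 -248.5  151.7] [-0.6 -1.9 -2.3] [-0.68  -0.009  0.209]
```

servo_tool --rows '[{"x": 0, "y": 0, "z": 0, "turn": 2, "fingers": 3.5}, {"x": 0, "y": 0, "z": 0, "turn": 1.5, "fingers": 3.5}, {"x": 0, "y": 0, "z": 0, "turn": 0, "fingers": 3.5}, {"x": 0, "y": 0, "z": 0, "turn": 0, "fingers": 3.5}]'

```text
clock: 45.15
position: [625.7, -248.3, 151.7]
ee_rot: [0.043, 0.999, -0.0, -0.0]
contact_force: [0.5, -1.3, -3.3]
gripper_width: 40.8
```

```bash
python3 tq.py
```

```text
175.11 [ 625.7 -248.3  151.7] [ 0.5 -1.3 -3.3] [-0.743 -0.006  0.969]
```

Stop reached (0.97 N m). Back off within the play and lift.

servo_tool --rows '[{"x": 0, "y": 0, "z": 0, "turn": -4, "fingers": 3.5}, {"x": 0, "y": -0.03, "z": 0, "turn": -4, "fingers": 3.5}, {"x": 0, "y": 0, "z": 0, "turn": 0, "fingers": 3.5}, {"x": 0, "y": 0, "z": -0.5, "turn": 0, "fingers": 3.5}, {"x": 0, "y": 0, "z": -1, "turn": 0, "fingers": 3.5}, {"x": 0, "y": 0, "z": -2, "turn": 0, "fingers": 3.5}, {"x": 0, "y": 0, "z": -3, "turn": 0, "fingers": 3.5}, {"x": 0, "y": 0, "z": -3.5, "turn": 0, "fingers": 3.5}, {"x": 0, "y": 0, "z": -3, "turn": 0, "fingers": 3.5}, {"x": 0, "y": 0, "z": 0, "turn": 0, "fingers": 3.5}]'

```text
clock: 45.98
position: [628.5, -249.9, 291.9]
ee_rot: [-0.025, 1.0, -0.003, 0.008]
contact_force: [0.5, 0.1, -0.5]
gripper_width: 40.5
```

servo_tool --rows '[{"x": -1, "y": 0, "z": -1, "turn": 0, "fingers": 3.5}, {"x": 2, "y": 0, "z": 0, "turn": 0, "fingers": 3.5}, {"x": 3, "y": 0, "z": 0, "turn": 0, "fingers": 3.5}, {"x": 3, "y": -2, "z": 0, "turn": 0, "fingers": 3.5}, {"x": 3, "y": -2, "z": 0, "turn": 0, "fingers": 3.5}, {"x": 3, "y": -2, "z": 0, "turn": 0, "fingers": 3.5}, {"x": 2, "y": -2, "z": 0, "turn": 0, "fingers": 3.5}, {"x": 0, "y": 0, "z": 0, "turn": 0, "fingers": 3.5}, {"x": 0, "y": 0, "z": 0, "turn": 0, "fingers": 3.5}]'

```text
clock: 46.73
position: [478.8, -336.8, 292.7]
ee_rot: [-0.024, 1.0, 0.0, 0.001]
contact_force: [0.1, -0.7, -2.3]
gripper_width: 40.6
```

```bash
python3 tq.py
python3 - <<'E'
from h import *
s=snap('wrist','w26');t=snap('top','t26');u=snap('scene','s26')
cv2.imwrite('pics/s26c.png',cv2.resize(u['im'][110:335,190:450][:,:,::-1],None,fx=3,fy=2.6,interpolation=cv2.INTER_CUBIC))
for n,s in (('w',s),('t',t),('s',u)):
  P=cloud(s);H=P[...,2]
  for nm,c in dict(near=(464.9,-262.3),far=(628,-247.5)).items():
    m=(np.hypot(P[...,0]-c[0],P[...,1]-c[1])<24)&(H>41)&(H<52)
    if m.sum()>8:print(n,nm,m.sum(),rect(P,m),np.nanmedian(H[m]))
  m=(abs(P[...,0]-546)<20)&(abs(P[...,1]+255)<40)&(H>45)&(H<75)
  if m.sum()>20: print(n,'bar',rect(P,m),np.nanmedian(H[m]))
go([*rk(481,118),290],RT)
E
```

```text
-177.3 [ 478.8 -336.8  292.7] [ 0.1 -0.7 -2.3] [ 0.021 -0.113  0.008]
w near 254 ((465.3597412109375, -263.05755615234375), (34.304725646972656, 10.071638107299805), 9.676946640014648) 46.239916346328556
w bar ((544.0364379882812, -256.2805480957031), (22.153806686401367, 59.384281158447266), 5.668720245361328) 57.24606038615218
s near 28 ((464.73468017578125, -259.9877014160156), (34.30278396606445, 14.081799507141113), 6.920492649078369) 45.82306974766959
s far 26 ((627.8057861328125, -245.73165893554688), (33.11328887939453, 10.801673889160156), 10.217168807983398) 46.89796659449905
s bar ((544.290771484375, -252.85659790039062), (21.877059936523438, 60.11569595336914), 2.361442804336548) 56.794867635769606
clock 46.88 pos [ 480.4 -335.5  291.8] yaw -3.0909 w 40.8 f [ 0.1  0.5 -1.8]
shift cm [ 5.06 63.41  0.2 ] turn deg -19.90 tilt [ 6.e-04  4.e-04 -1.e+00]
```

View pics/s26c.png

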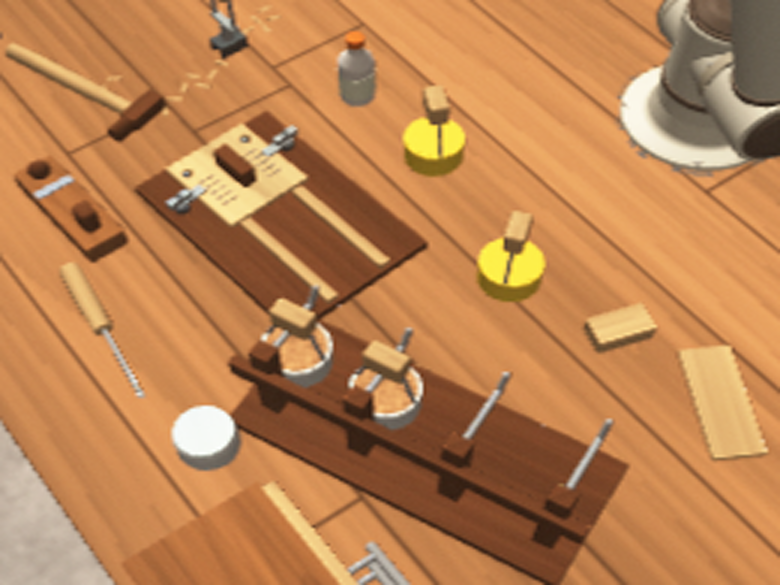

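View pics/w26.png

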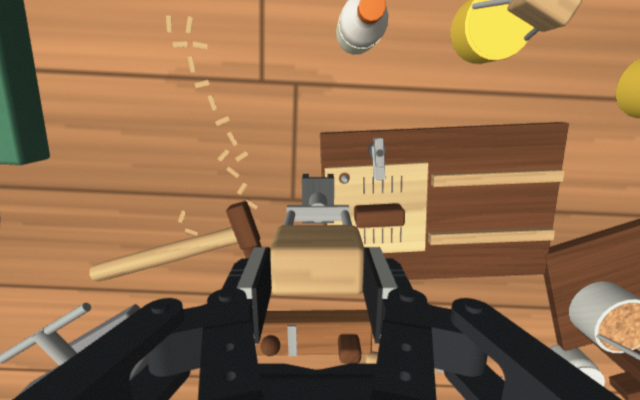

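servo_tool --rows '[{"x": 0.1, "y": 1.5, "z": 0, "turn": 0, "fingers": 3.5}, {"x": 0.3, "y": 3, "z": 0, "turn": 0, "fingers": 3.5}, {"x": 0.3, "y": 3.8, "z": 0, "turn": 0, "fingers": 3.5}, {"x": 0.3, "y": 3.8, "z": 0, "turn": 0, "fingers": 3.5}, {"x": 0.3, "y": 3.8, "z": 0, "turn": 0, "fingers": 3.5}, {"x": 0.3, "y": 3.8, "z": 0, "turn": 0, "fingers": 3.5}, {"x": 0.3, "y": 3.8, "z": 0, "turn": 0, "fingers": 3.5}, {"x": 0.3, "y": 3.8, "z": 0, "turn": 0, "fingers": 3.5}, {"x": 0.3, "y": 3.8, "z": 0, "turn": 0, "fingers": 3.5}, {"x": 0.3, "y": 3.8, "z": 0, "turn": 0, "fingers": 3.5}]'

```text
clock: 47.72
position: [433.2, 14.0, 291.9]
ee_rot: [-0.026, 1.0, 0.0, 0.0]
contact_force: [0.5, -1.1, -2.4]
gripper_width: 40.6
```

servo_tool --rows '[{"x": 0.3, "y": 3.8, "z": 0, "turn": 0, "fingers": 3.5}, {"x": 0.3, "y": 3.8, "z": 0, "turn": 0, "fingers": 3.5}, {"x": 0.3, "y": 3.8, "z": 0, "turn": 0, "fingers": 3.5}, {"x": 0.3, "y": 3.8, "z": 0, "turn": 0, "fingers": 3.5}, {"x": 0.3, "y": 3.8, "z": 0, "turn": 0, "fingers": 3.5}, {"x": 0.3, "y": 3.8, "z": 0, "turn": 0, "fingers": 3.5}, {"x": 0.2, "y": 3.5, "z": 0, "turn": 0, "fingers": 3.5}, {"x": 0, "y": 2, "z": 0, "turn": 0, "fingers": 3.5}, {"x": 0, "y": 0, "z": 0, "turn": 0, "fingers": 3.5}]'

```text
clock: 48.47
position: [398.7, 297.5, 290.9]
ee_rot: [-0.028, 1.0, 0.0, -0.0]
contact_force: [-0.1, 0.7, -2.5]
gripper_width: 40.6
```

servo_tool --rows '[{"x": 0, "y": 0, "z": 0, "turn": -5, "fingers": 3.5}, {"x": 0, "y": 0, "z": 0, "turn": -7, "fingers": 3.5}, {"x": 0, "y": 0, "z": 0, "turn": -5, "fingers": 3.5}, {"x": 0, "y": 0, "z": 0, "turn": -2.9, "fingers": 3.5}, {"x": 0, "y": 0, "z": 0, "turn": 0, "fingers": 3.5}, {"x": 0, "y": 0, "z": 0, "turn": 0, "fingers": 3.5}]'

```text
clock: 48.97
position: [399.4, 292.8, 291.7]
ee_rot: [-0.197, 0.98, 0.0, -0.0]
contact_force: [-0.5, 0.3, -2.0]
gripper_width: 40.3
```

Run:
```python
from h import *
go([*rk(481,118),191],RT-np.pi)
s=snap('wrist','w27')
P=cloud(s);H=P[...,2]
```

```text
clock 48.97 pos [399.4 292.8 291.7] yaw -2.7445 w 40.3 f [-0.5  0.3 -2. ]
shift cm [ 0.06  0.29 10.07] turn deg -0.05 tilt [-2.e-04 -0.e+00 -1.e+00]
```

View pics/w27.png

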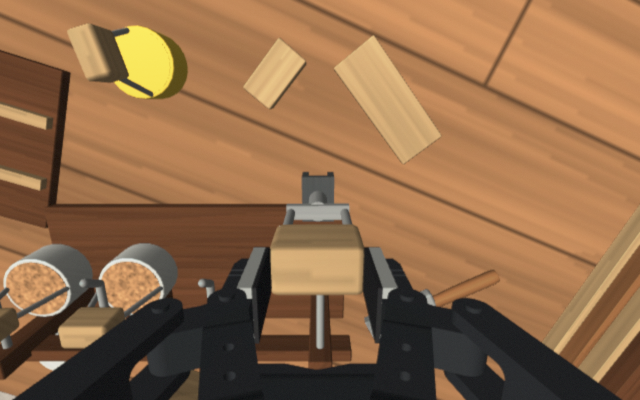

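Run:
```python
from h import *
c,t=np.cos(RT),np.sin(RT)
for n in ('w18','w27'):
    s=load(n);P=cloud(s);H=P[...,2];Q=P[...,:2]@np.array([[c,t],[-t,c]]).T
    k=(abs(Q[...,1]-118)<14)&(abs(Q[...,0]-610)<60)&(H>142);b=k&(H<154);k&=H<180
    if b.sum(): print(n,b.sum(),np.median(Q[b][:,1]),Q[k][:,0].min(),Q[b][:,0].max(),np.median(H[b]),np.nanmax(H[k]))
```

```text
w18 653 118.76111372910813 569.9719775916218 631.6464837166764 149.06020985949243 170.94984528195494
w27 567 118.59252022144643 596.307629971698 663.2578727251151 148.91417670592466 171.2017560109067
```

servo_tool --rows '[{"x": 0, "y": 0.3, "z": 1.5, "turn": 0, "fingers": 3.5}, {"x": 0, "y": 0, "z": 3, "turn": 0, "fingers": 3.5}, {"x": 0, "y": 0, "z": 3, "turn": 0, "fingers": 3.5}, {"x": 0, "y": 0, "z": 2, "turn": 0, "fingers": 3.5}, {"x": 0, "y": 0, "z": 0.6, "turn": 0, "fingers": 3.5}, {"x": 0, "y": 0, "z": 0, "turn": 0, "fingers": 3.5}, {"x": 0, "y": 0, "z": 0, "turn": 0, "fingers": 3.5}]'

```text
clock: 49.6
position: [399.6, 296.1, 191.7]
ee_rot: [-0.198, 0.98, 0.0, 0.001]
contact_force: [0.4, 1.1, -1.8]
gripper_width: 40.9
```

Run:
```python
from h import *
go([*rk(617,118.3),191],RT-np.pi)
```

```text
clock 49.60 pos [399.6 296.1 191.7] yaw -2.7437 w 40.9 f [ 0.4  1.1 -1.8]
shift cm [-13.39   0.02   0.1 ] turn deg -0.01 tilt [ 1.7e-03  9.0e-04 -1.0e+00]
```

servo_tool --rows '[{"x": -1, "y": 0, "z": 0, "turn": 0, "fingers": 3.5}, {"x": -2, "y": 0, "z": 0, "turn": 0, "fingers": 3.5}, {"x": -2, "y": 0, "z": 0, "turn": 0, "fingers": 3.5}, {"x": -2, "y": 0, "z": 0, "turn": 0, "fingers": 3.5}, {"x": -2, "y": 0, "z": 0, "turn": 0, "fingers": 3.5}, {"x": -2, "y": 0, "z": 0, "turn": 0, "fingers": 3.5}, {"x": -1.6, "y": 0, "z": 0, "turn": 0, "fingers": 3.5}, {"x": -0.8, "y": 0, "z": 0, "turn": 0, "fingers": 3.5}, {"x": 0, "y": 0, "z": 0, "turn": 0, "fingers": 3.5}, {"x": 0, "y": 0, "z": 0, "turn": 0, "fingers": 3.5}]'

```text
clock: 50.43
position: [522.6, 347.4, 190.9]
ee_rot: [-0.197, 0.98, 0.0, 0.0]
contact_force: [-0.8, 0.4, -2.9]
gripper_width: 40.8
```

Run:
```python
from h import *
go([*rk(617,118.3),160],RT-np.pi)
s=snap('wrist','w28')
```

```text
clock 50.43 pos [522.6 347.4 190.9] yaw -2.7444 w 40.8 f [-0.8  0.4 -2.9]
shift cm [-0.07  0.06  3.09] turn deg -0.05 tilt [-0.e+00  3.e-04 -1.e+00]
```

View pics/w28.png

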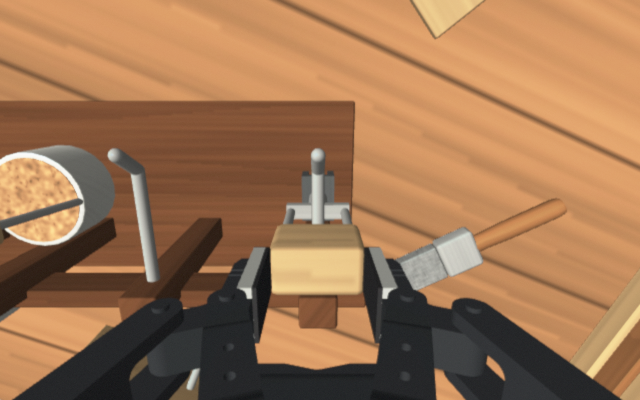

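The bar (318,190) runs through the key's window under the grip. Lower.

servo_tool --rows '[{"x": 0, "y": 0, "z": 0.8, "turn": 0, "fingers": 3.5}, {"x": 0, "y": 0, "z": 1, "turn": 0, "fingers": 3.5}, {"x": 0, "y": 0, "z": 0.8, "turn": 0, "fingers": 3.5}, {"x": 0, "y": 0, "z": 0.3, "turn": 0, "fingers": 3.5}, {"x": 0, "y": 0, "z": 0.2, "turn": 0, "fingers": 3.5}, {"x": 0, "y": 0, "z": 0, "turn": 0, "fingers": 3.5}, {"x": 0, "y": 0, "z": 0, "turn": 0, "fingers": 3.5}]'

```text
clock: 51.07
position: [521.7, 346.9, 160.4]
ee_rot: [-0.198, 0.98, -0.0, -0.0]
contact_force: [-3.1, -2.0, 4.1]
gripper_width: 40.8
```

servo_tool --rows '[{"x": 0, "y": 0, "z": 0, "turn": 0, "fingers": 3.8}, {"x": 0, "y": 0, "z": 0, "turn": 0, "fingers": 4.6}, {"x": 0, "y": 0, "z": 0, "turn": 0, "fingers": 5.5}, {"x": 0, "y": 0, "z": 0, "turn": 0, "fingers": 7}, {"x": 0, "y": 0, "z": 0, "turn": 0, "fingers": 7}, {"x": 0, "y": 0, "z": 0, "turn": 0, "fingers": 7}, {"x": 0, "y": 0, "z": -2, "turn": 0, "fingers": 7}, {"x": 0, "y": 0, "z": -4, "turn": 0, "fingers": 7}, {"x": 0, "y": 0, "z": -4, "turn": 0, "fingers": 7}, {"x": 0, "y": 0, "z": -4, "turn": 0, "fingers": 7}]'

```text
clock: 51.9
position: [522.3, 347.1, 301.0]
ee_rot: [-0.198, 0.98, -0.0, -0.0]
contact_force: [0.9, 1.8, 0.1]
gripper_width: 70.0
```

servo_tool --rows '[{"x": 3, "y": -1, "z": -2, "turn": 0, "fingers": 7}, {"x": 3, "y": -2, "z": 0, "turn": 0, "fingers": 7}, {"x": 3, "y": -2, "z": 0, "turn": 0, "fingers": 7}, {"x": 2, "y": -3, "z": 0, "turn": 0, "fingers": 7}, {"x": 2, "y": -3, "z": 0, "turn": 0, "fingers": 7}, {"x": 0, "y": -3.5, "z": 0, "turn": 0, "fingers": 7}, {"x": 0, "y": -3.5, "z": 0, "turn": 0, "fingers": 7}, {"x": 0, "y": -3.5, "z": 0, "turn": 0, "fingers": 7}, {"x": 0, "y": -3.5, "z": 0, "turn": 0, "fingers": 7}, {"x": 0, "y": -3, "z": 0, "turn": 0, "fingers": 7}]'

```text
clock: 52.73
position: [511.5, 36.9, 319.9]
ee_rot: [-0.197, 0.98, -0.0, 0.001]
contact_force: [1.4, 0.5, 0.7]
gripper_width: 70.2
```

servo_tool --rows '[{"x": 0, "y": -3.5, "z": -1, "turn": 0, "fingers": 7}, {"x": 0, "y": -3.5, "z": -1, "turn": 0, "fingers": 7}, {"x": 0, "y": -3, "z": -1, "turn": 0, "fingers": 7}, {"x": 0, "y": 0, "z": 0, "turn": 0, "fingers": 7}, {"x": 0, "y": 0, "z": 0, "turn": 0, "fingers": 7}]'

```text
clock: 53.15
position: [550.3, -54.6, 349.5]
ee_rot: [-0.196, 0.981, 0.0, 0.0]
contact_force: [0.4, 0.5, 0.4]
gripper_width: 69.5
```

```bash
python3 tq.py
python3 - <<'E'
from h import *
s=snap('wrist','w29');u=snap('scene','s29');t=snap('top','t29')
cv2.imwrite('pics/s29c.png',cv2.resize(u['im'][110:335,190:450][:,:,::-1],None,fx=3,fy=2.6,interpolation=cv2.INTER_CUBIC))
cv2.imwrite('pics/t29c.png',cv2.resize(t['im'][120:290,200:460][:,:,::-1],None,fx=3,fy=3,interpolation=cv2.INTER_CUBIC))
E
```

```text
-157.39 [550.3 -54.6 349.5] [0.4 0.5 0.4] [ 0.03   0.051 -0.021]
```

View pics/s29c.png

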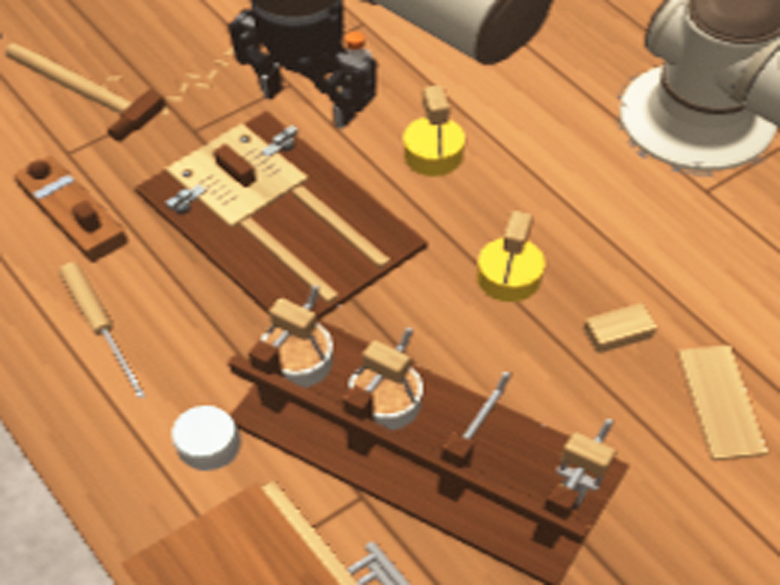

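View pics/t29.png

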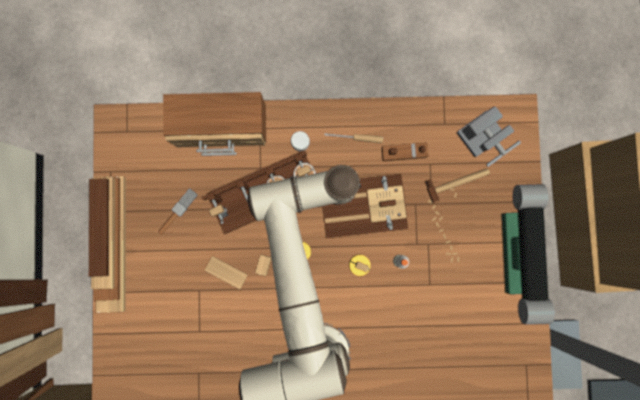

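View pics/w29.png

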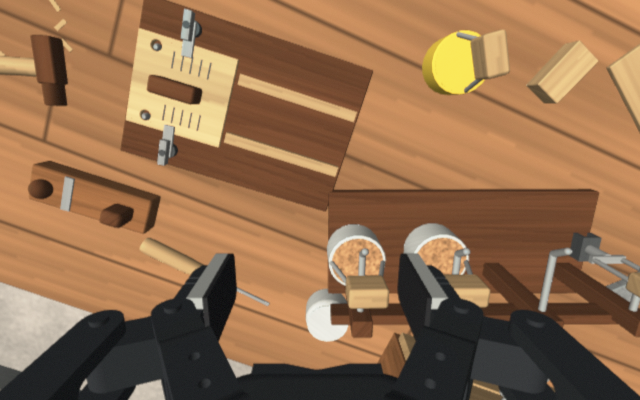

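Run:
```python
from h import *
s=load('w29');P=cloud(s);H=P[...,2];im=s['im'].astype(int)
for nm,c in dict(near=(464.9,-262.3),far=(628,-247.5)).items():
    m=(np.hypot(P[...,0]-c[0],P[...,1]-c[1])<24)&(H>42)&(H<52)
    print(nm,m.sum(),rect(P,m),np.nanmedian(H[m]))
near=(abs(P[...,0]-546)<65)&(abs(P[...,1]+255)<75)
m=near&(im[...,0]>150)&(im.max(2)-im.min(2)>35)&(H>15)&(H<40)
m=cv2.morphologyEx(m.astype(np.uint8),cv2.MORPH_OPEN,np.ones((7,7)))>0
Q=P[m];print('z-fit',np.linalg.lstsq(np.c_[Q[:,:2]-[546,-255],np.ones(len(Q))],Q[:,2],rcond=None)[0].round(4))
m=(abs(P[...,0]-546)<25)&(abs(P[...,1]+255)<45)&(H>45)&(H<75);print('bar',rect(P,m))
# hung tins bottoms / grips in scene
u=load('s29');P=cloud(u);H=P[...,2];im=u['im'].astype(int)
for k,y in {0:-209,1:-100.5,3:118.7}.items():
    c=rk(619,y);m=(np.hypot(P[...,0]-c[0],P[...,1]-c[1])<40)&(H>179)&(H<198)&(im[...,0]-im[...,2]>30);print(k,c.round(0),m.sum(),rect(P,m) if m.sum()>5 else 0,np.nanmedian(H[m]))
```

```text
near 282 ((465.2362060546875, -262.3144226074219), (34.10688781738281, 10.763731002807617), 8.719236373901367) 46.07072361903582
far 216 ((628.4113159179688, -247.42208862304688), (34.21924591064453, 10.39191722869873), 8.710460662841797) 45.971644617132654
z-fit [4.00000e-04 1.50000e-03 2.36616e+01]
bar ((544.3745727539062, -254.67086791992188), (22.078548431396484, 59.78915023803711), 5.881851673126221)
0 [652.  47.] 108 ((653.6946411132812, 50.556854248046875), (23.785097122192383, 43.915435791015625), 19.62140464782715) 185.84492847943488
1 [610. 147.] 119 ((611.0995483398438, 150.26705932617188), (25.373159408569336, 43.19403839111328), 23.457046508789062) 185.92146447882442
3 [525. 349.] 134 ((524.9843139648438, 350.0843811035156), (24.919660568237305, 43.245018005371094), 23.041412353515625) 185.94687771623842
```

```bash
python3 -c "
from bench import arm
print(arm.job_done())"
```

```text
the job is handed in; nothing more can be done
None
```

The job is done and handed in at about 53 s of the 200 s allowed.

- **Clearing up:** I hung the two grey cork-topped tins on hooks 1 and 0. No wooden totes stood on the bench. I left the two yellow look-alikes and the white round without a handle alone.
- **Plate:** I slid it along the rails and lowered it over both pins. In the last check it lay flat, top at 23.7 mm against a nominal 24, with both pins showing in their holes.
- **Screws:** I turned both with the key until the torque rose sharply, to about 0.9 N m. Both heads then measured about 1.5 rad, with their tabs over the plate.
- **Key:** It hangs back on hook 3. All three hung grips measured level, with tops at about 186 mm.

No check failed. One small disagreement: the final wrist image put the plate's bar about 2 mm from where it was before I turned the screws. That is within the camera calibration (about 2 mm) and the pin-hole play.

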